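# Scoop cooling balls into the sample tub

## Task

With the hand scoop, take cooling balls out of the steel tray and tip at least three of them into the open white sample tub, so that samples can travel cold; leave the other balls in the tray, drop none on the bench and do not touch the balls with the gripper. The tub must stay standing where it is and the things around must not be disturbed. Then stand the scoop back on the dark rubber mat, flat on its pan, and let go.

Things in the scene. Friction and masses are not known exactly. Their poses are not given: they have to be found in the camera images.
- scoop: Loose steel hand scoop, 0.22 kg (+-20 %), 195 mm long, 94 mm high, black handle; stands by itself on its pan, at first on the mat. Origin: underside of the pan, at the pan's middle; x to the open front lip, z up. Pan 90 mm long (x -45 to +45 mm), 100 mm wide; flat floor 2 mm thick; back wall 34 mm high; for the sides and the handle see scoop_lip and scoop_grip.
- scoop_grip (a point): Grip point on the handle: scoop frame (-78, 0, +85) mm. The handle is a straight level bar along x, from x = -45 to -150 mm, 20 mm wide (y), 18 mm high, its centre line 85 mm above the underside; an upright strip joins it to the pan's back wall. Fingers from above close on the 20 mm width, along the scoop's y.
- scoop_lip (a point): Middle of the front lip, lower edge: scoop frame (+45, 0, 0) mm. The lip is square, 2 mm thick. The pan's side walls (3 mm thick) are 30 mm high from the back to x = -3 mm, then step down to 12 mm and end at x = +22 mm, so the last 23 mm before the lip have no sides.
- tray: Fixed open steel tray, 230 (its x) x 124 (its y) x 40 mm high, sides and floor 3 mm thick. Inner floor 180 x 118 mm, 3 mm above the bench; long sides upright, end walls flaring outwards by 30 deg from the floor's ends (x = +-90 mm). Origin: centre of the underside; x roughly away from the robot. The balls start in the far (+x) half; the near half is empty, room for the scoop's pan.
- tub: Loose open round tub, white plastic, 80 mm high, outer diameter 116 mm at the foot, 136 mm at the rim, walls 3 mm, floor 4 mm, 0.30 kg (+-20 %). Origin: centre of the underside. It stands on one side of the tray, the mat on the other; which is which changes. It must not be tipped or moved by over 40 mm.
- mat: Fixed flat dark rubber mat, 220 (its x) x 150 (its y) x 4 mm, the scoop's place. Origin: centre of the underside. The scoop starts on it and must finish on it, its pan standing on the mat (the handle may overhang).
- ball0: Cooling ball 0: hard white plastic ball, diameter 30 mm, 15 g, loose in the tray; all five are alike. Origin: its centre. It rolls easily.
- ball1: Cooling ball 1: hard white plastic ball, diameter 30 mm, 15 g, loose in the tray; all five are alike. Origin: its centre. It rolls easily.
- ball2: Cooling ball 2: hard white plastic ball, diameter 30 mm, 15 g, loose in the tray; all five are alike. Origin: its centre. It rolls easily.
- ball3: Cooling ball 3: hard white plastic ball, diameter 30 mm, 15 g, loose in the tray; all five are alike. Origin: its centre. It rolls easily.
- ball4: Cooling ball 4: hard white plastic ball, diameter 30 mm, 15 g, loose in the tray; all five are alike. Origin: its centre. It rolls easily.
- tub_mid (a point): Middle of the tub's inside, 40 mm above its underside, on its axis.
- scoop_pan (a point): Middle of the pan's inside: scoop frame (0, 0, +20) mm.
- tape: Bystander: loose ring of white tape lying flat, 72 mm across, 25 mm high, beyond the tray. Origin: centre of the underside.
- jar: Bystander: loose small jar with a lid, 54 mm across, 65 mm high, beyond the tray. Origin: centre of the underside.
- spray: Bystander: loose bottle, 64 mm across, 170 mm high, at the left of the work area. Origin: centre of the underside.

How it is judged:
By the outcome, as a careful person would: the job done as asked, in the order asked, and still so for the second after the job is handed in, with the robot touching nothing.
It also fails if it takes over 61 s, if anything falls off the work surface, if the arm or the gripper's body presses on something with over 40 N, if the wrist force passes 120 N, or if a joint passes its speed limit or range.

## Robot

A 6-joint arm with a two-finger parallel gripper is mounted at the origin on the work surface. World frame = base frame: x ahead of the robot, y to its left, z up, the work surface at z = 0. Lengths are in m, angles in rad, forces in N, time in s.
With the tool pointing down it reaches from about 0.35 to 0.975 m from the base axis. Payload 4.9 kg.
Tool frame: the origin (TCP) lies at the very end of the fingers, on their centre line; the grasp point (between the pads) lies 19 mm behind it; z points along the fingers, y is the line along which they close (so a half turn about z gives the same grasp; the last joint's range is limited). The gripper opens to 85 mm and grips with 20 to 120 N. Pads are 22 mm wide; open, the fingers measure 114 mm over their backs; the gripper's body (76 mm by 85 mm) begins 54 mm behind the grasp point. The pads swing forward as they close: fully open they stand 13 mm farther back than shut.
Start: joints at [-1.41, 0.053, 1.613, -0, 1.476, -0.119], TCP at [0.173, -0.601, 0.231] pointing down, gripper open.
Joint ranges: [-3.01, 3.01], [-1.01, 2.22], [0.06, 2.58], [-1.02, 4.17], [0.09, 2.62], [-3.14, 3.14]. Speed limits (rad/s): [2.57, 2.57, 3.14, 3.14, 3.14, 3.14].

## Interface

Orientations are given as a unit quaternion [w, x, y, z].
In Python, from plant import manip gives the robot as it stands.
- The arm moves only by the tool send_rows, never from a script. Its argument "increments" is a list of rows, each an object of numbers: "claw": the closure, from -1 (fully open) to 1 (shut); "dx", "dy", "dz": the shift along the tool's x, y, z in units of 0.5 m (1.0 is 0.5 m); "yaw": the turn about the tool's z in units of 1.5 rad (1.0 is 1.5 rad). A call has 1 to 20 rows; each row is the pose to reach, as a shift and turn from the pose commanded when the call began, along the tool's axes at that moment; what a row does not reach only later rows make up. A row lasts 1/8 s, in which the tool goes at most 62.5 mm and 10.7 degrees, less where a joint would pass 70% of its speed; a pose out of reach is approached as far as the arm can. A call with a number of a shift or a turn outside -1 to 1 is refused whole. A call with a gripper value outside its range is refused whole. The fingers move at their own pace and stop on an object; the grip force is fixed at half the most. Time passes only in rows, so rows that repeat a pose let the fingers close. It gives the time, the measured TCP pose, the force, the opening and the grip force at its end, in the units of the state.
- manip.state(): the state, without advancing time (a new reading comes with each control period).
- manip.grab_frame(name): name is "scene" or "top" or "wrist"; returns the picture (384x512x3 uint8, red, green, blue); there is no depth.
- manip.camera_params(name): a dict with "camera_matrix" (3x3 intrinsics, pixels), "extrinsics" (4x4, takes a point from world to camera coordinates); the wrist camera has in their place "tool_from_camera" (4x4, takes a point from camera to tool coordinates, whose origin is the TCP and whose axes are the flange's). Camera axes: x right, y down, z forward; pixel columns grow to the right and rows downward; lengths in m; the calibration is good to about 2 mm. A picture is of the moment at which its call begins: read the wrist's pose just before it. camera_params takes no time and is no camera call.
- manip.job_done(): hands the job in; it is judged then, once.
The state is a dict: "time": time; "joint_pos": joint angles; "joint_vel": joint speeds; "joint_efforts": joint torques, N m; "tool_pos": TCP position; "tool_rot": TCP orientation; "contact_force": force on the tool from outside, world axes, zero at the start; "ft_torque": the same for the moment, N m; "gripper_width": opening from 0.0 (shut) to 1.0 (fully open); "grasp_force": force on a finger pad.
Only numpy, scipy, OpenCV 4.12 (cv2) and the standard library are available. Lean on these libraries where they do the work, as an engineer would, in place of code of your own. Each camera call takes 0.05 s, during which the arm holds its last target. There are 200 camera calls.

## Working session

There is one attempt and no reset: what is moved stays moved. The work goes in short steps, Python scripts to look and compute and a tool call to move; the robot and the scene stay as the last step left them, time stands still between calls to the robot, and variables do not carry over. Pictures are saved under pics/ and viewed, at most 10 in all, crops included, and the job is handed in when it is done.

Besides the shell and the picture viewer there is one more tool, called after ">>>" by a JSON object that holds its "op" and its "data". send_rows: Moves the arm, as the interface text tells. Shifts and turns lie within -1 to 1; 1 stands for 0.5 m of shift or 1.5 rad of turn. Its arguments: {"type":"object","properties":{"increments":{"type":"array","items":{"type":"object","properties":{"claw":{"type":"number"},"dx":{"type":"number"},"dy":{"type":"number"},"dz":{"type":"number"},"yaw":{"type":"number"}}}}},"required":["increments"]}

```bash
ls; mkdir -p pics; python3 - <<'E'
from plant import manip
import cv2,numpy as np
for n in ("scene","top"):
    cv2.imwrite(f"pics/{n}0.png",cv2.cvtColor(manip.grab_frame(n),cv2.COLOR_RGB2BGR))
    p=manip.camera_params(n);print(n,np.round(p["camera_matrix"],1).tolist(),np.round(p["extrinsics"],4).tolist())
print(np.round(manip.camera_params("wrist")["tool_from_camera"],4).tolist())
s=manip.state();print(s["time"],s["tool_pos"],s["tool_rot"],s["gripper_width"])
E
```

```text
pics
scene [[427.5, 0.0, 254.8], [0.0, 427.5, 193.6], [0.0, 0.0, 1.0]] [[0.7307, 0.6826, -0.0096, -0.5097], [0.5787, -0.6269, -0.5217, -0.2413], [-0.3621, 0.3756, -0.8531, 1.5039], [0.0, 0.0, 0.0, 1.0]]
top [[489.3, 0.0, 261.4], [0.0, 489.3, 186.1], [0.0, 0.0, 1.0]] [[-0.0001, -1.0, 0.0023, 0.0797], [-0.9836, -0.0004, -0.1802, 0.594], [0.1802, -0.0022, -0.9836, 1.1786], [0.0, 0.0, 0.0, 1.0]]
[[-0.0004, -0.9562, -0.2928, 0.0756], [1.0, -0.0004, -0.0001, 0.0004], [0.0, -0.2928, 0.9562, -0.1431], [0.0, 0.0, 0.0, 1.0]]
0.1 [ 0.17250683 -0.60012913  0.23016125] [-9.41950772e-04  9.90230400e-01  1.39437682e-01 -6.29853234e-06] 1.00397474774157
```

View pics/top0.png

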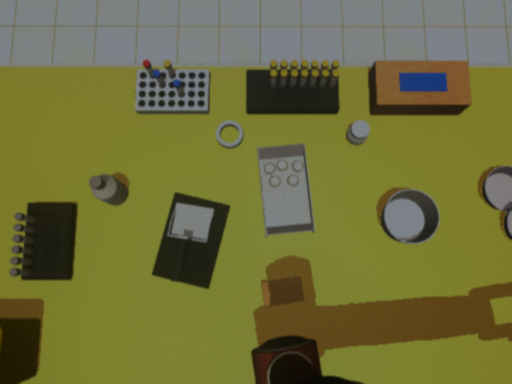

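View pics/scene0.png

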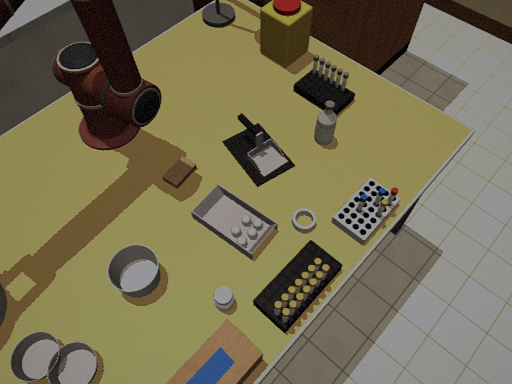

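The top view shows the mat and scoop at left (pan about (190,222), handle running towards (177,280)), the tray at (285,190) with its five balls near (283,172), and the tub at (410,216). The scene view agrees. Next I'll get coarse positions from masks.

```bash
cat > h.py <<'E'
import cv2,numpy as np
from scipy.spatial.transform import Rotation as R
from plant import manip
def rot(s):
    q=s["tool_rot"];return R.from_quat([q[1],q[2],q[3],q[0]]).as_matrix()
def cam(n,s=None):
    p=manip.camera_params(n);K=p["camera_matrix"]
    if n=="wrist":
        T=np.eye(4);T[:3,:3]=rot(s);T[:3,3]=s["tool_pos"]
        return K,T@p["tool_from_camera"]
    return K,np.linalg.inv(p["extrinsics"])
def ray(K,T,uv,z):
    uv=np.atleast_2d(uv).astype(float)
    d=np.c_[uv,np.ones(len(uv))]@np.linalg.inv(K).T@T[:3,:3].T
    o=T[:3,3];return o+d*((z-o[2])/d[:,2])[:,None]
def proj(K,T,P):
    c=(np.atleast_2d(P)-T[:3,3])@T[:3,:3];uv=c@K.T;return uv[:,:2]/uv[:,2:]
def shift(s,P,yaw_world=None):
    "row numbers for going from the present pose to world point P"
    return np.round(rot(s).T@(np.array(P)-s["tool_pos"])/0.5,4)
E
python3 - <<'E'
from h import *
im=cv2.imread("pics/top0.png");K,T=cam("top")
g=im.max(2);hsv=cv2.cvtColor(im,cv2.COLOR_BGR2HSV)
notyel=((hsv[...,1]<90)|(hsv[...,2]<60)).astype(np.uint8)
notyel[:66]=0
cs,_=cv2.findContours(notyel,0,2)
for c in cs:
    if cv2.contourArea(c)>200:
        (x,y),(w,h),a=cv2.minAreaRect(c);P=ray(K,T,cv2.boxPoints(((x,y),(w,h),a)),0.004)[:,:2]
        print((round(x),round(y)),round(w),round(h),P.mean(0).round(3),P.round(3).tolist())
s=manip.state();print(rot(s).round(3).tolist())
E
```

```text
(306, 360) 47 109 [ 0.169 -0.031] [[0.225, 0.103], [0.225, -0.168], [0.114, -0.164], [0.114, 0.103]]
(20, 351) 64 39 [0.19  0.677] [[0.266, 0.732], [0.266, 0.635], [0.114, 0.622], [0.115, 0.717]]
(43, 241) 62 79 [0.462 0.64 ] [[0.366, 0.718], [0.568, 0.723], [0.557, 0.56], [0.356, 0.56]]
(191, 240) 57 86 [0.463 0.261] [[0.374, 0.357], [0.59, 0.309], [0.551, 0.163], [0.338, 0.216]]
(411, 216) 57 55 [ 0.524 -0.309] [[0.493, -0.21], [0.622, -0.28], [0.555, -0.409], [0.428, -0.337]]
(107, 189) 40 25 [0.596 0.483] [[0.59, 0.544], [0.65, 0.518], [0.602, 0.422], [0.543, 0.448]]
(496, 202) 72 29 [ 0.562 -0.534] [[0.657, -0.504], [0.657, -0.581], [0.467, -0.563], [0.467, -0.488]]
(285, 189) 89 50 [0.596 0.017] [[0.707, 0.094], [0.721, -0.038], [0.486, -0.058], [0.472, 0.07]]
(358, 132) 20 25 [ 0.751 -0.18 ] [[0.746, -0.137], [0.795, -0.186], [0.756, -0.222], [0.708, -0.173]]
(229, 134) 27 26 [0.746 0.166] [[0.784, 0.202], [0.784, 0.132], [0.709, 0.131], [0.709, 0.2]]
(397, 100) 134 45 [ 0.842 -0.287] [[0.856, -0.099], [0.975, -0.149], [0.826, -0.478], [0.711, -0.423]]
(292, 89) 91 47 [ 0.871 -0.005] [[0.803, 0.118], [0.938, 0.119], [0.938, -0.131], [0.803, -0.127]]
(202, 89) 46 134 [0.872 0.241] [[0.938, 0.426], [0.938, 0.059], [0.806, 0.059], [0.806, 0.42]]
[[0.961, 0.276, -0.0], [0.276, -0.961, 0.002], [0.0, -0.002, -1.0]]
```

>>> {"op": "send_rows", "data": {"increments": [{"dx": 0.906, "dy": -0.78, "dz": -0.1, "yaw": 0.3, "claw": -1}, {"dx": 0.906, "dy": -0.78, "dz": -0.1, "yaw": 0.3, "claw": -1}, {"dx": 0.906, "dy": -0.78, "dz": -0.1, "yaw": 0.3, "claw": -1}, {"dx": 0.906, "dy": -0.78, "dz": -0.1, "yaw": 0.3, "claw": -1}, {"dx": 0.906, "dy": -0.78, "dz": -0.1, "yaw": 0.3, "claw": -1}, {"dx": 0.906, "dy": -0.78, "dz": -0.1, "yaw": 0.3, "claw": -1}, {"dx": 0.906, "dy": -0.78, "dz": -0.1, "yaw": 0.3, "claw": -1}, {"dx": 0.906, "dy": -0.78, "dz": -0.1, "yaw": 0.3, "claw": -1}, {"dx": 0.906, "dy": -0.78, "dz": -0.1, "yaw": 0.3, "claw": -1}, {"dx": 0.906, "dy": -0.78, "dz": -0.1, "yaw": 0.3, "claw": -1}, {"dx": 0.906, "dy": -0.78, "dz": -0.1, "yaw": 0.3, "claw": -1}]}}

```text
time: 1.48
tool_pos: [0.5009, -0.0988, 0.281]
tool_rot: [-0.0, 0.997, -0.083, -0.0]
contact_force: [-0.1, 0.4, -0.2]
gripper_width: 1.001
grasp_force: 0.0
```

```bash
python3 - <<'E'
from h import *
s=manip.state();print(s["time"],s["tool_pos"].round(4),rot(s).round(3).tolist(),shift(s,[0.37,0.28,0.27]))
cv2.imwrite("pics/w0.png",cv2.cvtColor(manip.grab_frame("wrist"),cv2.COLOR_RGB2BGR))
E
```

```text
1.475 [ 0.5009 -0.0988  0.281 ] [[0.986, -0.165, -0.001], [-0.165, -0.986, 0.0], [-0.001, -0.0, -1.0]] [-0.3833 -0.7039  0.0224]
```

>>> {"op": "send_rows", "data": {"increments": [{"dx": -0.32, "dy": -0.7, "yaw": 0.035, "claw": -1}, {"dx": -0.32, "dy": -0.7, "yaw": 0.035, "claw": -1}, {"dx": -0.32, "dy": -0.7, "yaw": 0.035, "claw": -1}, {"dx": -0.32, "dy": -0.7, "yaw": 0.035, "claw": -1}, {"dx": -0.32, "dy": -0.7, "yaw": 0.035, "claw": -1}, {"dx": -0.32, "dy": -0.7, "yaw": 0.035, "claw": -1}, {"dx": -0.32, "dy": -0.7, "yaw": 0.035, "claw": -1}, {"dx": -0.32, "dy": -0.7, "yaw": 0.035, "claw": -1}, {"dx": -0.32, "dy": -0.7, "yaw": 0.035, "claw": -1}]}}

```text
invalid input
```

```bash
python3 - <<'E'
from h import *
s=manip.state();print(s["time"],s["tool_pos"].round(4),rot(s).round(3).tolist())
im=cv2.cvtColor(manip.grab_frame("wrist"),cv2.COLOR_RGB2BGR)
cv2.imwrite("pics/w1.png",im); cv2.imwrite("pics/w1b.png",cv2.convertScaleAbs(im,alpha=1.6,beta=15))
t=manip.grab_frame("top");cv2.imwrite("pics/top1.png",cv2.cvtColor(t,cv2.COLOR_RGB2BGR))
E
```

```text
1.525 [ 0.5003 -0.1     0.2808] [[0.986, -0.167, -0.001], [-0.167, -0.986, -0.0], [-0.001, 0.0, -1.0]]
```

View pics/w1b.png

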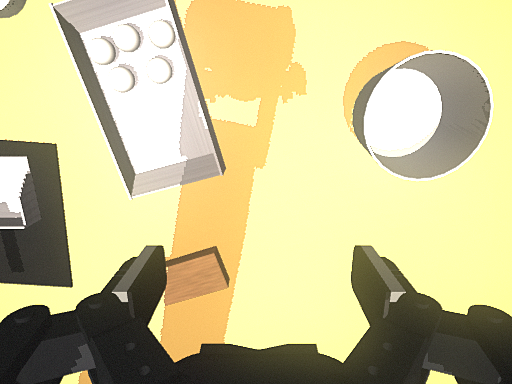

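The move was refused, so this wrist view is still from the earlier pose. It shows the tray at (140,100) with the five balls around (130,55), the tub rim ellipse at (430,115), and the mat's edge at left. It will do for tray and tub measurement. I'll resend the move on its own.

>>> {"op": "send_rows", "data": {"increments": [{"dx": -0.32, "dy": -0.7, "dz": 0.0, "yaw": 0.035, "claw": -1}, {"dx": -0.32, "dy": -0.7, "dz": 0.0, "yaw": 0.035, "claw": -1}, {"dx": -0.32, "dy": -0.7, "dz": 0.0, "yaw": 0.035, "claw": -1}, {"dx": -0.32, "dy": -0.7, "dz": 0.0, "yaw": 0.035, "claw": -1}, {"dx": -0.32, "dy": -0.7, "dz": 0.0, "yaw": 0.035, "claw": -1}, {"dx": -0.32, "dy": -0.7, "dz": 0.0, "yaw": 0.035, "claw": -1}, {"dx": -0.32, "dy": -0.7, "dz": 0.0, "yaw": 0.035, "claw": -1}, {"dx": -0.32, "dy": -0.7, "dz": 0.0, "yaw": 0.035, "claw": -1}, {"dx": -0.32, "dy": -0.7, "dz": 0.0, "yaw": 0.035, "claw": -1}]}}

```text
time: 2.75
tool_pos: [0.4026, 0.2697, 0.2812]
tool_rot: [0.0, 0.994, -0.113, 0.0]
contact_force: [-0.2, 0.6, -0.1]
gripper_width: 0.997
grasp_force: 0.0
```

```bash
python3 - <<'E'
from h import *
s=manip.state();print(s["time"],s["tool_pos"].round(4),rot(s).round(3).tolist())
im=cv2.cvtColor(manip.grab_frame("wrist"),cv2.COLOR_RGB2BGR)
cv2.imwrite("pics/w2.png",im); cv2.imwrite("pics/w2b.png",cv2.convertScaleAbs(im,alpha=1.6,beta=15))
t=manip.grab_frame("top");cv2.imwrite("pics/top2.png",cv2.cvtColor(t,cv2.COLOR_RGB2BGR))
# tub & tray from w1
w=cv2.imread("pics/w1.png");K,T=cam("wrist",s)
E
```

```text
2.75 [0.4026 0.2697 0.2812] [[0.975, -0.224, 0.0], [-0.224, -0.975, -0.001], [0.0, 0.001, -1.0]]
```

View pics/w2b.png

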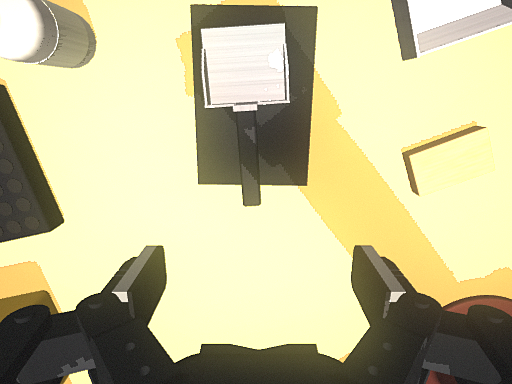

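The wrist view shows the scoop pan with lip corners near (202,30) and (283,24), its back wall near y=105, and the handle ending at (252,205), past the mat's edge. I'll measure the scoop from this view, and the tray, tub and balls from w1.

```bash
cat > m1.py <<'E'
from h import *
class S(dict):pass
def pose(p,Rm): 
    q=R.from_matrix(Rm).as_quat();return {"tool_pos":np.array(p),"tool_rot":[q[3],*q[:3]]}
s2=manip.state()
K,T=cam("wrist",s2)
im=cv2.imread("pics/w2.png");g=im.max(2)
L=[];Rr=[]
for v in range(188,206,2):
    d=np.where(g[v,225:280]<110)[0]+225
    if len(d): print(v,d.min(),d.max(),end=' | '); L.append((d.min(),v));Rr.append((d.max()+1,v))
print()
b=((im.min(2)>105)).astype(np.uint8);b[:, :195]=0;b[:,300:]=0;b[:22]=0
c=max(cv2.findContours(b[:112],0,2)[0],key=cv2.contourArea)
q=cv2.minAreaRect(c);print("pan",q)
c=cv2.approxPolyDP(c,4,True)[:,0];print(c.tolist())
E
python3 m1.py
```

```text
188 242 259 | 190 242 259 | 192 242 260 | 194 242 260 | 196 243 260 | 198 243 260 | 200 243 260 | 202 243 260 | 204 243 259 | 
pan ((244.73452758789062, 68.0177001953125), (84.6121826171875, 86.74079132080078), 86.18592071533203)
[[284, 23], [201, 29], [205, 107], [251, 110], [256, 104], [212, 103], [289, 102]]
```

```bash
python3 - <<'E'
import cv2
im=cv2.imread("pics/w2.png");o=cv2.convertScaleAbs(im[10:215,185:325],alpha=2.2,beta=10)
w=cv2.imread("pics/w1.png");p=cv2.convertScaleAbs(w[0:205,45:235],alpha=0.9)
import numpy as np
cv2.imwrite("pics/c1.png",np.hstack([cv2.resize(o,None,fx=2.4,fy=2.4,interpolation=2),cv2.resize(p,None,fx=2.4,fy=2.4,interpolation=2)]))
E
```

```text
(no output)
```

View pics/c1.png

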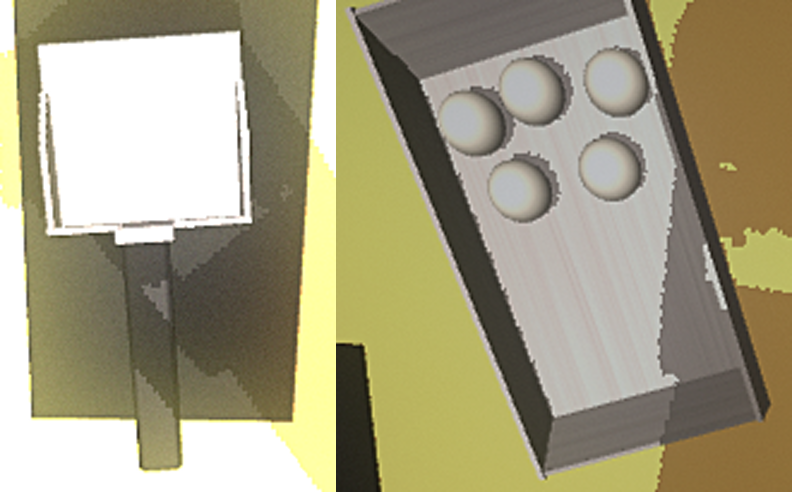

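The crop shows the scoop's lip edge and handle tail clearly. In the w1 half, the tray floor corners and all five balls are visible.

```bash
cat > m2.py <<'E'
from m1 import pose
from h import *
s2=pose([0.4026,0.2697,0.2812],np.array([[0.975,-0.224,0],[-0.224,-0.975,-.001],[0,.001,-1]]))
K,T=cam("wrist",s2)
lip=ray(K,T,[(201,29.5),(284,23.5)],.006)[:,:2]
tail=ray(K,T,[(243.3,205),(261,204.7)],.098)[:,:2]
hf=ray(K,T,[(236.3,112),(257,112)],.098)[:,:2]
print("lip",lip.round(4).tolist(),np.linalg.norm(lip[0]-lip[1]));print("tail",tail.round(4).tolist(),np.linalg.norm(tail[0]-tail[1]))
a=lip.mean(0);b=tail.mean(0);h=hf.mean(0);print("hf",h.round(4))
d=a-b;print("len",np.linalg.norm(d),"yaw",np.degrees(np.arctan2(d[1],d[0])),"handle yaw",np.degrees(np.arctan2(*(h-b)[::-1])),"lip yaw",np.degrees(np.arctan2(*(lip[0]-lip[1])[::-1]))-90)
u=d/np.linalg.norm(d);print("grip from lip",a-.123*u,"from tail",b+.072*u)
s1=pose([0.5003,-0.1,0.2808],np.array([[0.986,-0.167,-.001],[-0.167,-0.986,0],[-.001,0,-1]]))
K,T=cam("wrist",s1)
px=lambda c:[(45+(x-336)/2.4,y/2.4) for x,y in c]
fl=ray(K,T,px([(420,78),(555,418),(740,368),(632,15)]),.003)[:,:2]
print("floor FL NL NR FR",fl.round(4).tolist())
print("sides",np.linalg.norm(fl-np.roll(fl,-1,0),axis=1).round(4))
c=fl.mean(0);e=(fl[0]+fl[3]-fl[1]-fl[2]);ty=np.arctan2(e[1],e[0]);print("tray",c.round(4),np.degrees(ty))
bl=ray(K,T,px([(473,123),(533,91),(617,81),(520,188),(611,167)]),.018)[:,:2]
A=np.array([[np.cos(ty),np.sin(ty)],[-np.sin(ty),np.cos(ty)]])
print("balls tray frame mm",((bl-c)@A.T*1e3).round(0).tolist())
rim=ray(K,T,[(x,y) for x,y in [(430,51),(430,180),(368,118),(491,105)]],.08)[:,:2];print(rim.round(3).tolist())
# rim ellipse: fit from mask
w=cv2.imread("pics/w1.png");hsv=cv2.cvtColor(w,cv2.COLOR_BGR2HSV)
m=(hsv[...,1]<70).astype(np.uint8);m[:,:340]=0;m[200:]=0
cc=max(cv2.findContours(m,0,2)[0],key=cv2.contourArea);hu=cv2.convexHull(cc)[:,0]
P=ray(K,T,hu,.08)[:,:2];(cx,cy),r=cv2.minEnclosingCircle((P*1000).astype(np.float32));print("tub rim",cx,cy,r)
E
python3 m2.py
```

```text
188 242 259 | 190 242 259 | 192 242 260 | 194 242 260 | 196 243 260 | 198 243 260 | 200 243 260 | 202 243 260 | 204 243 259 | 
pan ((244.73452758789062, 68.0177001953125), (84.6121826171875, 86.74079132080078), 86.18592071533203)
[[284, 23], [201, 29], [205, 107], [251, 110], [256, 104], [212, 103], [289, 102]]
lip [[0.5608, 0.3033], [0.545, 0.2057]] 0.09889984142857891
tail [[0.3653, 0.2951], [0.3613, 0.2762]] 0.019262968047203018
hf [0.4602 0.2684]
len 0.19216067053518865 yaw -9.331445106366575 handle yaw -10.09662513368346 lip yaw -9.221566124027731
grip from lip [0.43154572 0.27445764] from tail [0.43434748 0.27399725]
floor FL NL NR FR [[0.6777, 0.0874], [0.4967, 0.0696], [0.5073, -0.0399], [0.6872, -0.0242]]
sides [0.1818 0.1101 0.1806 0.112 ]
tray [0.5922 0.0232] 5.299171645457416
balls tray frame mm [[62.0, 32.0], [67.0, -1.0], [61.0, -42.0], [27.0, 22.0], [25.0, -26.0]]
[[0.584, -0.288], [0.45, -0.286], [0.529, -0.222], [0.521, -0.35]]
tub rim 519.6732177734375 -278.283203125 73.8654556274414
```

>>> {"op": "send_rows", "data": {"increments": [{"dx": 0.057, "dy": -0.022, "dz": 0.1, "yaw": -0.042, "claw": -1}, {"dx": 0.057, "dy": -0.022, "dz": 0.22, "yaw": -0.042, "claw": -1}, {"dx": 0.057, "dy": -0.022, "dz": 0.34, "yaw": -0.042, "claw": -1}, {"dx": 0.057, "dy": -0.022, "dz": 0.4, "yaw": -0.042, "claw": -0.6}, {"dx": 0.057, "dy": -0.022, "dz": 0.422, "yaw": -0.042, "claw": -0.2}, {"dx": 0.057, "dy": -0.022, "dz": 0.422, "yaw": -0.042, "claw": 0}, {"dx": 0.057, "dy": -0.022, "dz": 0.422, "yaw": -0.042, "claw": 1}, {"dx": 0.057, "dy": -0.022, "dz": 0.422, "yaw": -0.042, "claw": 1}, {"dx": 0.057, "dy": -0.022, "dz": 0.422, "yaw": -0.042, "claw": 1}, {"dx": 0.057, "dy": -0.022, "dz": 0.422, "yaw": -0.042, "claw": 1}]}}

```text
time: 4.1
tool_pos: [0.4336, 0.2763, 0.0726]
tool_rot: [-0.001, 0.997, -0.08, 0.002]
contact_force: [-0.3, -1.3, 6.8]
gripper_width: 0.225
grasp_force: 62.0
```

>>> {"op": "send_rows", "data": {"increments": [{"dz": -0.02, "claw": 1}, {"dz": -0.04, "claw": 1}, {"dz": -0.06, "claw": 1}, {"dz": -0.06, "claw": 1}]}}

```text
invalid input
```

>>> {"op": "send_rows", "data": {"increments": [{"dz": 0, "claw": 0.65}, {"dz": 0, "claw": 0.6}, {"dz": 0, "claw": 0.6}]}}

```text
invalid input
```

```bash
cat > look.py <<'E'
import sys
from h import *
n=sys.argv[1];o=[]
s=manip.state();print(s["time"],s["tool_pos"].round(4),rot(s).round(3).tolist(),s["contact_force"],s["ft_torque"],s["gripper_width"],s["grasp_force"])
for c in sys.argv[2:]:
    im=cv2.cvtColor(manip.grab_frame(c),cv2.COLOR_RGB2BGR);cv2.imwrite(f"pics/{n}_{c}.png",im)
E
python3 look.py a scene wrist
```

```text
4.1 [0.4336 0.2763 0.0726] [[0.987, -0.159, 0.004], [-0.159, -0.987, 0.001], [0.003, -0.002, -1.0]] [-0.25220793 -1.28807681  6.77766839] [-0.22582101 -0.11258073 -0.07497278] 0.2251126969014459 61.97511434555054
```

All five keys are needed in each row, so I'll resend with them.

>>> {"op": "send_rows", "data": {"increments": [{"dx": 0, "dy": 0, "dz": -0.02, "yaw": 0, "claw": 1}, {"dx": 0, "dy": 0, "dz": -0.04, "yaw": 0, "claw": 1}, {"dx": 0, "dy": 0, "dz": -0.06, "yaw": 0, "claw": 1}, {"dx": 0, "dy": 0, "dz": -0.06, "yaw": 0, "claw": 1}]}}

```text
time: 4.7
tool_pos: [0.4328, 0.2761, 0.1016]
tool_rot: [-0.001, 0.997, -0.08, 0.001]
contact_force: [0.3, 0.3, -2.1]
gripper_width: 0.224
grasp_force: 60.9
```

```bash
python3 look.py a scene
```

```text
4.7 [0.4328 0.2761 0.1016] [[0.987, -0.159, 0.002], [-0.159, -0.987, 0.001], [0.002, -0.001, -1.0]] [ 0.28115154  0.32239692 -2.06353051] [ 0.05626392  0.05078804 -0.03654686] 0.22440212292562983 60.90453386306763
```

>>> {"op": "send_rows", "data": {"increments": [{"dx": 0, "dy": 0, "dz": 0, "yaw": 0, "claw": 0.65}, {"dx": 0, "dy": 0, "dz": 0, "yaw": 0, "claw": 0.6}]}}

```text
time: 5.0
tool_pos: [0.4317, 0.2756, 0.0997]
tool_rot: [0.0, 0.997, -0.08, -0.0]
contact_force: [0.6, 0.7, -2.4]
gripper_width: 0.219
grasp_force: 60.9
```

```bash
python3 look.py b scene; python3 - <<'E'
import cv2,numpy as np
o=[cv2.resize(cv2.convertScaleAbs(cv2.imread(f"pics/{n}_scene.png")[80:200,180:320],alpha=1.8,beta=10),None,fx=2.8,fy=2.8) for n in "ab"]
cv2.imwrite("pics/c2.png",np.hstack(o))
E
```

```text
5.0 [0.4317 0.2756 0.0997] [[0.987, -0.159, -0.001], [-0.159, -0.987, -0.0], [-0.001, 0.001, -1.0]] [ 0.56957466  0.72828872 -2.37499687] [-0.00234488  0.07334008  0.01719472] 0.21862250567333041 60.904011726379395
```

View pics/c2.png

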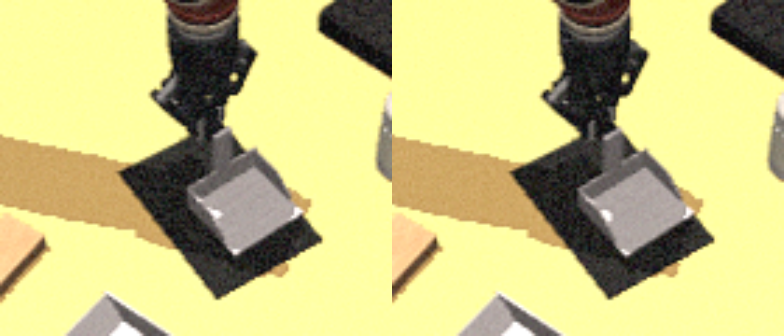

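Both crops show the scoop held level about 30 mm above the mat, with no visible sag. Next I'll lower it close to the mat and see whether loosening the claw reduces the grip force.

>>> {"op": "send_rows", "data": {"increments": [{"dx": 0, "dy": 0, "dz": 0.02, "yaw": 0, "claw": 0.58}, {"dx": 0, "dy": 0, "dz": 0.036, "yaw": 0, "claw": 0.565}, {"dx": 0, "dy": 0, "dz": 0.036, "yaw": 0, "claw": 0.56}]}}

```text
time: 5.42
tool_pos: [0.4311, 0.2753, 0.0807]
tool_rot: [0.001, 0.997, -0.08, -0.001]
contact_force: [0.3, -0.5, -2.0]
gripper_width: 0.223
grasp_force: 55.4
```

```bash
python3 look.py c
```

```text
5.425 [0.4311 0.2753 0.0807] [[0.987, -0.159, -0.003], [-0.159, -0.987, -0.001], [-0.002, 0.002, -1.0]] [ 0.25931151 -0.50742032 -2.00370893] [0.02325599 0.0769098  0.00533127] 0.2226429590317965 55.41544497013092
```

>>> {"op": "send_rows", "data": {"increments": [{"dx": 0, "dy": 0, "dz": 0, "yaw": 0, "claw": 0.54}]}}

```text
time: 5.55
tool_pos: [0.4321, 0.2757, 0.0821]
tool_rot: [0.0, 0.997, -0.08, -0.0]
contact_force: [-0.7, -0.0, -1.5]
gripper_width: 0.231
grasp_force: 17.9
```

```bash
python3 look.py d
```

```text
5.55 [0.4321 0.2757 0.0821] [[0.987, -0.159, -0.0], [-0.159, -0.987, -0.0], [-0.0, 0.0, -1.0]] [-0.71620749 -0.03632211 -1.47934534] [0.0248269  0.07282878 0.03839228] 0.23069283194722867 17.869935035705566
```

>>> {"op": "send_rows", "data": {"increments": [{"dx": 0, "dy": 0, "dz": 0, "yaw": 0, "claw": 0.52}]}}

```text
time: 5.68
tool_pos: [0.4327, 0.2759, 0.083]
tool_rot: [-0.0, 0.997, -0.08, 0.001]
contact_force: [-0.1, -0.5, 0.3]
gripper_width: 0.24
grasp_force: 0.2
```

```bash
python3 look.py e scene
```

```text
5.675 [0.4327 0.2759 0.083 ] [[0.987, -0.159, 0.001], [-0.159, -0.987, 0.0], [0.001, -0.001, -1.0]] [-0.08161057 -0.52596834  0.27135298] [-0.05557852 -0.00490607 -0.05137102] 0.2396255253111083 0.20060299895703793
```

The claw position grades the grip force: 0.56 gives 55 N, 0.54 gives 18 N, and 0.52 gives none. A controlled pivot in the fingers is therefore possible. I'll regrip, lift, and test it over the mat.

>>> {"op": "send_rows", "data": {"increments": [{"dx": 0, "dy": 0, "dz": 0, "yaw": 0, "claw": 0.35}, {"dx": 0, "dy": 0, "dz": 0.024, "yaw": 0, "claw": 0.35}, {"dx": 0, "dy": 0, "dz": 0.024, "yaw": 0, "claw": 0.7}, {"dx": 0, "dy": 0, "dz": 0.024, "yaw": 0, "claw": 0.7}, {"dx": 0, "dy": 0, "dz": 0.0, "yaw": 0, "claw": 0.7}, {"dx": 0, "dy": 0, "dz": -0.046, "yaw": 0, "claw": 0.7}, {"dx": 0, "dy": 0, "dz": -0.046, "yaw": 0, "claw": 0.58}, {"dx": 0, "dy": 0, "dz": -0.046, "yaw": 0, "claw": 0.55}]}}

```text
time: 6.72
tool_pos: [0.4319, 0.2756, 0.1051]
tool_rot: [0.0, 0.997, -0.08, -0.0]
contact_force: [-0.3, -0.1, -2.0]
gripper_width: 0.224
grasp_force: 40.8
```

```bash
python3 look.py f scene
```

```text
6.725 [0.4319 0.2756 0.1051] [[0.987, -0.159, -0.0], [-0.159, -0.987, -0.0], [-0.0, 0.0, -1.0]] [-0.29934699 -0.14326511 -1.97510472] [ 0.08385902  0.11285403 -0.01763336] 0.223875126765678 40.78173637390137
```

>>> {"op": "send_rows", "data": {"increments": [{"dx": 0, "dy": 0, "dz": 0, "yaw": 0, "claw": 0.54}, {"dx": 0, "dy": 0, "dz": 0, "yaw": 0, "claw": 0.536}]}}

```text
time: 7.02
tool_pos: [0.4317, 0.2755, 0.1046]
tool_rot: [0.0, 0.997, -0.08, -0.001]
contact_force: [0.0, 0.6, -1.7]
gripper_width: 0.235
grasp_force: 9.6
```

```bash
python3 look.py g scene
```

```text
7.025 [0.4317 0.2755 0.1046] [[0.987, -0.159, -0.001], [-0.159, -0.987, -0.001], [-0.001, 0.001, -1.0]] [ 0.01567446  0.63600176 -1.73334451] [ 0.00962824  0.1157061  -0.03459319] 0.23450729658093053 9.592234343290329
```

>>> {"op": "send_rows", "data": {"increments": [{"dx": 0, "dy": 0, "dz": 0, "yaw": 0, "claw": 0.533}, {"dx": 0, "dy": 0, "dz": 0, "yaw": 0, "claw": 0.7}, {"dx": 0, "dy": 0, "dz": 0, "yaw": 0, "claw": 0.7}]}}

```text
time: 7.45
tool_pos: [0.4321, 0.2757, 0.1053]
tool_rot: [-0.0, 0.997, -0.08, 0.0]
contact_force: [0.6, -0.4, -1.3]
gripper_width: 0.223
grasp_force: 59.2
```

```bash
python3 look.py h scene; python3 - <<'E'
import cv2,numpy as np
o=[cv2.resize(cv2.convertScaleAbs(cv2.imread(f"pics/{n}_scene.png")[100:190,205:305],alpha=1.8,beta=10),None,fx=2.6,fy=2.6,interpolation=cv2.INTER_CUBIC) for n in "fgh"]
cv2.imwrite("pics/c3.png",np.hstack(o))
E
```

```text
7.45 [0.4321 0.2757 0.1053] [[0.987, -0.159, 0.0], [-0.159, -0.987, 0.0], [0.0, -0.0, -1.0]] [ 0.5710254  -0.42732098 -1.31432534] [ 0.02150773  0.10707219 -0.00107788] 0.22285368256609772 59.19795513153076
```

View pics/c3.png

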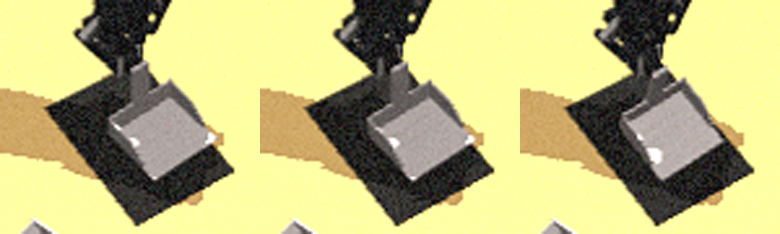

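In frame h the pan has visibly pivoted lip-down, after holding level in f and g, so pouring by a brief loosening works. I'll set the scoop flat on the mat, regrip it, measure the lip in the tool frame, and cross-check tray and tub from the top view.

>>> {"op": "send_rows", "data": {"increments": [{"dx": 0, "dy": 0, "dz": 0.03, "yaw": 0, "claw": 0.55}, {"dx": 0, "dy": 0, "dz": 0.055, "yaw": 0, "claw": 0.54}, {"dx": 0, "dy": 0, "dz": 0.068, "yaw": 0, "claw": 0.54}, {"dx": 0, "dy": 0, "dz": 0.068, "yaw": 0, "claw": 0.4}, {"dx": 0, "dy": 0, "dz": 0.068, "yaw": 0, "claw": 0.35}, {"dx": 0, "dy": 0, "dz": 0.068, "yaw": 0, "claw": 0.7}, {"dx": 0, "dy": 0, "dz": 0.068, "yaw": 0, "claw": 0.7}, {"dx": 0, "dy": 0, "dz": 0.04, "yaw": 0, "claw": 0.7}, {"dx": 0, "dy": 0, "dz": -0.06, "yaw": 0, "claw": 0.7}, {"dx": 0, "dy": 0, "dz": -0.12, "yaw": 0, "claw": 0.7}, {"dx": 0, "dy": 0, "dz": -0.12, "yaw": 0, "claw": 0.7}, {"dx": 0, "dy": 0, "dz": -0.12, "yaw": 0, "claw": 0.7}]}}

```text
time: 9.0
tool_pos: [0.4312, 0.2754, 0.1639]
tool_rot: [0.001, 0.997, -0.08, -0.001]
contact_force: [0.0, 0.8, -2.7]
gripper_width: 0.225
grasp_force: 59.0
```

```bash
python3 look.py i wrist scene; python3 - <<'E'
from h import *
im=cv2.imread("pics/i_wrist.png");t=cv2.imread("pics/top0.png")
K,T=cam("top")
a=cv2.resize(cv2.convertScaleAbs(im,alpha=1.2),(440,330))
c=cv2.resize(t[138:242,250:320],None,fx=5,fy=5,interpolation=cv2.INTER_CUBIC)
o=np.zeros((520,800,3),np.uint8);o[:330,:440]=a;o[:520,445:795]=cv2.convertScaleAbs(c,alpha=1.6)
cv2.imwrite("pics/c4.png",o)
s=manip.state();Kw,Tw=cam("wrist",s)
# predicted lip corners for a level, nominal grip (tool frame: lip 123 ahead, 66 below TCP)
P=[s["tool_pos"]+rot(s)@np.array([.123,y,.066-.002]) for y in(-.05,.05)]
print(proj(Kw,Tw,P).round(1).tolist())
E
```

```text
9.0 [0.4312 0.2754 0.1639] [[0.987, -0.159, -0.002], [-0.159, -0.987, -0.001], [-0.002, 0.001, -1.0]] [ 0.02709173  0.77376171 -2.6500739 ] [0.06027838 0.12988909 0.06675951] 0.2250150164101024 59.006162881851196
[[171.9, 6.3], [344.8, 6.2]]
```

View pics/c4.png

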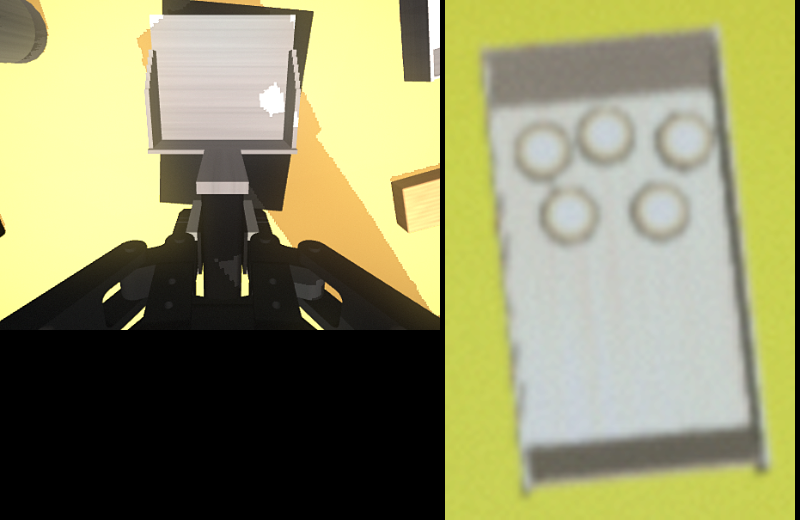

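The wrist view has the lip corners at about (174,16) and (344,16). That is 10 px lower than nominal, meaning a sag of roughly 2° and about 2 mm back. The top crop shows the tray rim corners and all five balls clearly. I'll compute the tray pose from the rim at z = 40 mm and plan the moves.

```bash
python3 - <<'E'
from h import *
K,T=cam("top")
px=lambda c:[(250+(x-445)/5-.4,138+y/5-.4) for x,y in c]
r=ray(K,T,px([(483,50),(717,28),(767,468),(525,490)]),.04)[:,:2]
print("rim",r.round(4).tolist(),np.linalg.norm(r-np.roll(r,-1,0),axis=1).round(4),"c",r.mean(0).round(4))
e=r[0]+r[1]-r[2]-r[3];ty=np.arctan2(e[1],e[0]);print("yaw",np.degrees(ty))
c=r.mean(0);A=np.array([[np.cos(ty),np.sin(ty)],[-np.sin(ty),np.cos(ty)]])
b=ray(K,T,px([(544,152),(606,134),(684,140),(570,214),(660,211)]),.018)[:,:2]
print("balls",((b-c)@A.T*1e3).round(0).tolist())
t=cv2.imread("pics/top0.png");hsv=cv2.cvtColor(t,cv2.COLOR_BGR2HSV)
m=((hsv[...,1]<90)).astype(np.uint8);m[:,:360]=0;m[:,455:]=0;m[:170]=0;m[260:]=0
hu=cv2.convexHull(max(cv2.findContours(m,0,2)[0],key=cv2.contourArea))[:,0]
P=ray(K,T,hu,.08)[:,:2];print("tub",P.min(0),P.max(0),(P.min(0)+P.max(0))/2)
tc=np.array([.594,.0195]);ty=np.radians(5.3)
s=manip.state();Rm=rot(s);p=s["tool_pos"]
for lx in(6,):
    for z in(.166,.075):
        g=tc+np.array([np.cos(ty),np.sin(ty)])*(lx/1e3-.121)
        print(g, shift(s,[*g,z]))
cur=np.arctan2(Rm[1,0],Rm[0,0]);print("yaw units",-(ty-cur)/1.5)
E
```

```text
rim [[0.6976, 0.0906], [0.7094, -0.0305], [0.4816, -0.052], [0.4706, 0.0693]] [0.1217 0.2288 0.1218 0.228 ] c [0.5898 0.0193]
yaw 5.378858887748506
balls [[62.0, 34.0], [69.0, 1.0], [62.0, -40.0], [28.0, 24.0], [25.0, -23.0]]
tub [ 0.44956474 -0.35376961] [ 0.58197315 -0.21343254] [ 0.51576895 -0.28360107]
[0.47949166 0.00887738] [ 0.1809  0.5103 -0.0057]
[0.47949166 0.00887738] [0.1815 0.5099 0.1763]
yaw units -0.1681495771396527
```

>>> {"op": "send_rows", "data": {"increments": [{"dx": 0.03, "dy": 0.09, "dz": 0, "yaw": -0.05, "claw": 0.7}, {"dx": 0.07, "dy": 0.2, "dz": 0, "yaw": -0.1, "claw": 0.7}, {"dx": 0.11, "dy": 0.32, "dz": 0, "yaw": -0.14, "claw": 0.7}, {"dx": 0.145, "dy": 0.42, "dz": 0, "yaw": -0.168, "claw": 0.7}, {"dx": 0.168, "dy": 0.49, "dz": 0, "yaw": -0.168, "claw": 0.7}, {"dx": 0.175, "dy": 0.511, "dz": 0, "yaw": -0.168, "claw": 0.7}, {"dx": 0.175, "dy": 0.511, "dz": 0, "yaw": -0.168, "claw": 0.7}, {"dx": 0.175, "dy": 0.511, "dz": 0, "yaw": -0.168, "claw": 0.7}]}}

```text
time: 10.1
tool_pos: [0.4774, 0.0107, 0.1647]
tool_rot: [-0.0, 0.999, 0.047, -0.001]
contact_force: [0.2, -0.1, -1.6]
gripper_width: 0.224
grasp_force: 59.4
```

```bash
python3 look.py j wrist; python3 - <<'E'
from h import *
im=cv2.imread("pics/j_wrist.png");cv2.imwrite("pics/j.png",im)
s=manip.state();print(shift(s,[0.4765,0.0088,0.076]),np.degrees(np.arctan2(rot(s)[1,0],rot(s)[0,0])))
E
```

```text
10.1 [0.4774 0.0107 0.1647] [[0.996, 0.093, -0.001], [0.093, -0.996, 0.001], [-0.001, -0.001, -1.0]] [ 0.16515245 -0.13771505 -1.63623354] [ 0.01157795  0.06837241 -0.08093186] 0.2239566180869376 59.37524914741516
[-0.0023  0.0037  0.1778] 5.384981415491636
```

View pics/j.png

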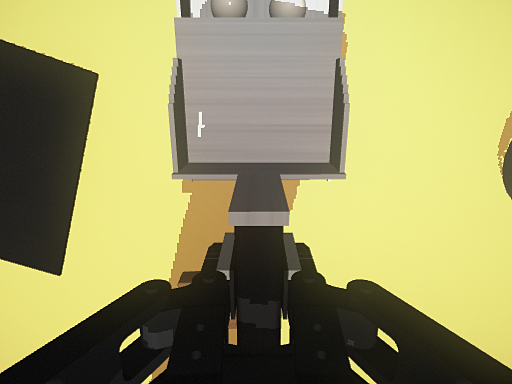

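The wrist view shows the pan, with the tray's two long sides peeking out symmetrically beyond the lip (u about 180 and 341) and two balls just ahead. It is aligned, so I'll descend into the near half.

>>> {"op": "send_rows", "data": {"increments": [{"dx": -0.002, "dy": 0.002, "dz": 0.05, "yaw": 0, "claw": 0.7}, {"dx": -0.002, "dy": 0.002, "dz": 0.1, "yaw": 0, "claw": 0.7}, {"dx": -0.002, "dy": 0.002, "dz": 0.14, "yaw": 0, "claw": 0.7}, {"dx": -0.002, "dy": 0.002, "dz": 0.165, "yaw": 0, "claw": 0.7}, {"dx": -0.002, "dy": 0.002, "dz": 0.178, "yaw": 0, "claw": 0.7}, {"dx": -0.002, "dy": 0.002, "dz": 0.184, "yaw": 0, "claw": 0.7}, {"dx": -0.002, "dy": 0.002, "dz": 0.184, "yaw": 0, "claw": 0.7}]}}

```text
time: 11.02
tool_pos: [0.4773, 0.0085, 0.0738]
tool_rot: [0.0, 0.999, 0.046, 0.0]
contact_force: [0.3, 0.5, -2.3]
gripper_width: 0.223
grasp_force: 59.4
```

>>> {"op": "send_rows", "data": {"increments": [{"dx": 0, "dy": 0, "dz": 0.003, "yaw": 0, "claw": 0.7}, {"dx": 0, "dy": 0, "dz": 0.006, "yaw": 0, "claw": 0.7}, {"dx": 0, "dy": 0, "dz": 0.006, "yaw": 0, "claw": 0.7}]}}

```text
time: 11.4
tool_pos: [0.4773, 0.0084, 0.0707]
tool_rot: [0.0, 0.999, 0.046, 0.0]
contact_force: [-0.6, -0.3, 1.1]
gripper_width: 0.223
grasp_force: 59.7
```

```bash
python3 look.py k
```

```text
11.4 [0.4773 0.0084 0.0707] [[0.996, 0.092, 0.001], [0.092, -0.996, -0.0], [0.001, 0.0, -1.0]] [-0.5616755  -0.28664522  1.10771167] [0.02263418 0.12534846 0.01235792] 0.22283027886770565 59.72652554512024
```

>>> {"op": "send_rows", "data": {"increments": [{"dx": 0.025, "dy": 0, "dz": 0, "yaw": 0, "claw": 0.7}, {"dx": 0.05, "dy": 0, "dz": 0, "yaw": 0, "claw": 0.7}, {"dx": 0.075, "dy": 0, "dz": 0, "yaw": 0, "claw": 0.7}, {"dx": 0.1, "dy": 0, "dz": 0, "yaw": 0, "claw": 0.7}, {"dx": 0.12, "dy": 0, "dz": 0, "yaw": 0, "claw": 0.7}, {"dx": 0.135, "dy": 0, "dz": 0, "yaw": 0, "claw": 0.7}, {"dx": 0.148, "dy": 0, "dz": 0, "yaw": 0, "claw": 0.7}, {"dx": 0.148, "dy": 0, "dz": 0, "yaw": 0, "claw": 0.7}]}}

```text
time: 12.4
tool_pos: [0.5521, 0.0154, 0.0707]
tool_rot: [0.0, 0.999, 0.046, 0.001]
contact_force: [-1.5, -0.5, 3.4]
gripper_width: 0.222
grasp_force: 60.1
```

```bash
python3 look.py l top wrist; python3 - <<'E'
import cv2,numpy as np
t=cv2.imread("pics/l_top.png");w=cv2.imread("pics/l_wrist.png")
o=np.zeros((400,790,3),np.uint8);a=cv2.resize(cv2.convertScaleAbs(t[135:245,235:335],alpha=1.6),None,fx=3.6,fy=3.6,interpolation=2);o[:a.shape[0],:360]=a
b=cv2.resize(w[0:250,100:420],None,fx=1.3,fy=1.3);o[:b.shape[0],370:370+b.shape[1]]=b
cv2.imwrite("pics/c5.png",o)
E
```

```text
12.4 [0.5521 0.0154 0.0707] [[0.996, 0.092, 0.002], [0.092, -0.996, 0.0], [0.002, 0.0, -1.0]] [-1.48909185 -0.49000384  3.38163084] [ 0.03422176  0.11246581 -0.00627917] 0.22232135329645072 60.12775897979736
```

View pics/c5.png

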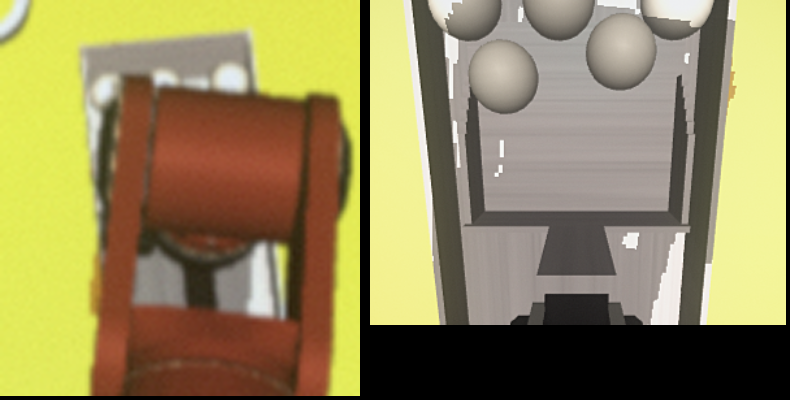

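The top and wrist crop shows two balls already on the pan (crop (503,77) and (620,52)) and the other three at the lip against the far wall. That was the last of my ten pictures, so I'll go by numbers and masks from here. A few millimetres more, then I'll press on the heel to raise the lip.

>>> {"op": "send_rows", "data": {"increments": [{"dx": 0.004, "dy": 0, "dz": 0, "yaw": 0, "claw": 0.7}, {"dx": 0.008, "dy": 0, "dz": 0, "yaw": 0, "claw": 0.7}, {"dx": 0.012, "dy": 0, "dz": 0, "yaw": 0, "claw": 0.7}, {"dx": 0.012, "dy": 0, "dz": 0, "yaw": 0, "claw": 0.7}]}}

```text
time: 13.0
tool_pos: [0.5561, 0.0157, 0.0708]
tool_rot: [0.0, 0.999, 0.046, -0.001]
contact_force: [-5.1, 0.2, 7.4]
gripper_width: 0.225
grasp_force: 60.7
```

```bash
python3 look.py m wrist; python3 - <<'E'
from h import *
im=cv2.imread("pics/m_wrist.png");g=cv2.medianBlur(cv2.cvtColor(im,6),5)
c=cv2.HoughCircles(g[:150],cv2.HOUGH_GRADIENT,1,30,param1=60,param2=14,minRadius=20,maxRadius=34)
c2=cv2.HoughCircles(cv2.medianBlur(cv2.cvtColor(cv2.imread("pics/l_wrist.png"),6),5)[:150],cv2.HOUGH_GRADIENT,1,30,param1=60,param2=14,minRadius=20,maxRadius=34)
print(None if c is None else c[0].round(0).tolist());print(None if c2 is None else c2[0].round(0).tolist())
E
```

```text
13.0 [0.5561 0.0157 0.0708] [[0.996, 0.092, -0.002], [0.092, -0.996, -0.0], [-0.002, 0.0, -1.0]] [-5.06708277  0.2169583   7.44588058] [-0.06938723  0.7933874  -0.00285486] 0.2250309357880852 60.72041988372803
[[200.0, 56.0, 27.0], [174.0, 10.0, 27.0], [246.0, 10.0, 26.0], [292.0, 44.0, 29.0], [332.0, 4.0, 32.0]]
[[202.0, 60.0, 28.0], [294.0, 38.0, 27.0], [244.0, 4.0, 27.0], [174.0, 4.0, 27.0], [334.0, 2.0, 29.0]]
```

```bash
cat > bp.py <<'E'
import sys
from h import *
# balls in tool frame (mm), seen by the wrist camera, centre at depth zt (mm) below TCP
n,zt=sys.argv[1],float(sys.argv[2])/1e3
p=manip.camera_params("wrist");K,T=p["camera_matrix"],p["tool_from_camera"]
g=cv2.medianBlur(cv2.cvtColor(cv2.imread(n),6),5)
c=cv2.HoughCircles(g[:170],cv2.HOUGH_GRADIENT,1,30,param1=60,param2=14,minRadius=20,maxRadius=34)
if c is not None:
    c=c[0];P=ray(K,T,c[:,:2],zt)
    print(np.c_[P[:,:2]*1e3,c[:,2]].round(0).tolist())
E
python3 bp.py pics/m_wrist.png 51
```

```text
[[95.0, -32.0, 27.0], [118.0, -45.0, 27.0], [118.0, -7.0, 26.0], [101.0, 19.0, 29.0], [121.0, 40.0, 32.0]]
```

>>> {"op": "send_rows", "data": {"increments": [{"dx": -0.002, "dy": 0, "dz": 0.001, "yaw": 0, "claw": 0.548}, {"dx": -0.006, "dy": 0, "dz": 0.003, "yaw": 0, "claw": 0.542}, {"dx": -0.011, "dy": 0, "dz": 0.005, "yaw": 0, "claw": 0.542}, {"dx": -0.016, "dy": 0, "dz": 0.008, "yaw": 0, "claw": 0.542}, {"dx": -0.021, "dy": 0, "dz": 0.01, "yaw": 0, "claw": 0.542}, {"dx": -0.025, "dy": 0, "dz": 0.0125, "yaw": 0, "claw": 0.542}, {"dx": -0.03, "dy": 0, "dz": 0.015, "yaw": 0, "claw": 0.542}, {"dx": -0.03, "dy": 0, "dz": 0.015, "yaw": 0, "claw": 0.7}, {"dx": -0.03, "dy": 0, "dz": 0.015, "yaw": 0, "claw": 0.7}]}}

```text
time: 14.18
tool_pos: [0.5442, 0.0146, 0.0652]
tool_rot: [0.0, 0.999, 0.046, 0.003]
contact_force: [-0.9, 1.6, 9.6]
gripper_width: 0.222
grasp_force: 58.3
```

```bash
python3 look.py n wrist; python3 bp.py pics/n_wrist.png 42
```

```text
14.175 [0.5442 0.0146 0.0652] [[0.996, 0.092, 0.006], [0.092, -0.996, 0.0], [0.006, 0.0, -1.0]] [-0.92160905  1.5940778   9.62291227] [ 0.17922576 -0.17582258  0.00105173] 0.22221782220393682 58.264503479003906
[[56.0, -31.0, 25.0], [56.0, 19.0, 23.0]]
```

Two balls have rolled to the back wall, so the lip-up tilt works. I'll check where the other three are from the scene and top cameras, using blob detection only.

```bash
cat > tb.py <<'E'
import sys
from h import *
# bright blobs of ball size inside the tray region, tray-frame mm at height z
n=sys.argv[1];z=float(sys.argv[2]);tc=np.array([.591,.0195]);ty=np.radians(5.3)
A=np.array([[np.cos(ty),np.sin(ty)],[-np.sin(ty),np.cos(ty)]])
for c in ("scene","top"):
    im=cv2.cvtColor(manip.grab_frame(c),cv2.COLOR_RGB2BGR);cv2.imwrite(f"pics/{n}_{c}.png",im)
    K,T=cam(c);q=proj(K,T,[[*(tc+A.T@np.array(v)),.02] for v in [(-90,0),(110,0),(0,-60),(0,60)]])
    (x0,y0),(x1,y1)=np.maximum(q.min(0)-12,0).astype(int),(q.max(0)+12).astype(int)
    big=cv2.resize(cv2.cvtColor(im,6)[y0:y1,x0:x1],None,fx=4,fy=4,interpolation=2)
    r=4*K[0,0]*.015/(1.25 if c=="top" else 1.3)
    h=cv2.HoughCircles(cv2.medianBlur(big,5),cv2.HOUGH_GRADIENT,1,r*1.3,param1=50,param2=12,minRadius=int(r*.75),maxRadius=int(r*1.35))
    if h is None: print(c,None);continue
    for u,v,rr in h[0]:
        uv=((u+.5)/4-.5+x0,(v+.5)/4-.5+y0);P=(ray(K,T,uv,z)[0,:2]-tc)@A.T*1e3
        k=big[int(v)-3:int(v)+4,int(u)-3:int(u)+4].mean()
        if abs(P[1])<62 and -80<P[0]<110: print(c,P.round(0).tolist(),"r",round(float(rr/r),2),"bright",round(float(k)))
E
python3 tb.py n .02
```

```text
Traceback (most recent call last):
  File "tb.py", line 10, in <module>
    big=cv2.resize(cv2.cvtColor(im,6)[y0:y1,x0:x1],None,fx=4,fy=4,interpolation=2)
cv2.error: OpenCV(4.12.0) /io/opencv/modules/imgproc/src/resize.cpp:4208: error: (-215:Assertion failed) !ssize.empty() in function 'resize'
```

```bash
python3 - <<'E'
from h import *
for c in("scene","top"):
    K,T=cam(c);print(proj(K,T,[[.591,.02,.02],[.7,.02,.02]]).round(0).tolist())
E
sed -i 's/(x0,y0),(x1,y1)=np.maximum(q.min(0)-12,0).astype(int),(q.max(0)+12).astype(int)/q=q.round().astype(int);x0,y0=np.maximum(q.min(0)-12,0);x1,y1=q.max(0)+12;print(c,x0,x1,y0,y1)/' tb.py; python3 tb.py n .02
```

```text
[[233.0, 220.0], [260.0, 242.0]]
[[284.0, 190.0], [284.0, 149.0]]
scene 0 946 0 -445Traceback (most recent call last):
  File "tb.py", line 10, in <module>
    big=cv2.resize(cv2.cvtColor(im,6)[y0:y1,x0:x1],None,fx=4,fy=4,interpolation=2)
cv2.error: OpenCV(4.12.0) /io/opencv/modules/imgproc/src/resize.cpp:4208: error: (-215:Assertion failed) !ssize.empty() in function 'resize'
```

Those corners are in millimetres and the function expects metres; I'll fix that.

```bash
sed -i 's/np.array(v)),.02\]/np.array(v)\/1e3),.02]/' tb.py; python3 tb.py n .02
```

```text
scene 198 274 192 252
scene [87.0, 43.0] r 1.29 bright 157
scene [4.0, 31.0] r 1.29 bright 124
scene [85.0, 7.0] r 1.04 bright 162
scene [6.0, -19.0] r 0.88 bright 126
scene [87.0, -40.0] r 1.12 bright 161
scene [92.0, -17.0] r 1.18 bright 152
scene [-68.0, 32.0] r 1.18 bright 5
scene [-4.0, -38.0] r 0.95 bright 54
scene [-69.0, 8.0] r 0.76 bright 28
top 250 320 136 236
top [92.0, 43.0] r 0.8 bright 146
top [88.0, -44.0] r 0.89 bright 145
top [92.0, 4.0] r 0.77 bright 145
top [74.0, -20.0] r 0.89 bright 144
top [-68.0, -58.0] r 0.95 bright 100
top [-69.0, 18.0] r 1.0 bright 85
```

The three remaining balls sit up against the far wall at about x = 88 mm, just beyond the raised lip (lip at about x = 89, z = 19 mm). The wall leaves about 10 mm at that height, so I'll push the raised lip further under them.

>>> {"op": "send_rows", "data": {"increments": [{"dx": 0.006, "dy": 0, "dz": -0.001, "yaw": 0, "claw": 0.7}, {"dx": 0.012, "dy": 0, "dz": -0.002, "yaw": 0, "claw": 0.7}, {"dx": 0.017, "dy": 0, "dz": -0.002, "yaw": 0, "claw": 0.7}, {"dx": 0.017, "dy": 0, "dz": -0.002, "yaw": 0, "claw": 0.7}]}}

```text
time: 14.92
tool_pos: [0.549, 0.0151, 0.067]
tool_rot: [0.0, 0.999, 0.046, -0.003]
contact_force: [-15.9, 0.2, 24.9]
gripper_width: 0.223
grasp_force: 60.9
```

```bash
python3 look.py o wrist; python3 bp.py pics/o_wrist.png 42; python3 tb.py o .03
```

```text
14.925 [0.549  0.0151 0.067 ] [[0.996, 0.092, -0.005], [0.092, -0.996, -0.001], [-0.005, 0.0, -1.0]] [-15.87708367   0.19096475  24.92931501] [-0.04599935  2.88345978 -0.13758939] 0.2231044700966284 60.93498945236206
[[53.0, -31.0, 25.0], [53.0, 19.0, 25.0]]
scene 198 274 192 252
scene [14.0, -23.0] r 1.03 bright 126
scene [93.0, 45.0] r 1.12 bright 161
scene [87.0, 3.0] r 1.01 bright 161
scene [88.0, -43.0] r 0.9 bright 160
scene [14.0, 28.0] r 1.16 bright 125
scene [-1.0, -44.0] r 1.06 bright 55
scene [-65.0, 6.0] r 0.87 bright 8
scene [36.0, -39.0] r 1.05 bright 93
top 250 320 136 236
top [87.0, -44.0] r 0.77 bright 145
top [-56.0, -57.0] r 0.93 bright 92
top [88.0, 44.0] r 0.77 bright 146
top [-75.0, -28.0] r 0.87 bright 85
top [86.0, 5.0] r 0.81 bright 145
top [-79.0, -50.0] r 0.92 bright 143
top [91.0, -18.0] r 1.0 bright 91
top [-48.0, 48.0] r 1.25 bright 52
top [-75.0, 52.0] r 1.29 bright 51
top [-40.0, -29.0] r 1.03 bright 42
```

The force shows the push is stalled, and the three balls are still between the lip and the wall. During the tilt I backed off too far and the lip slid out from under them. I'll let the lip drop flat again by loosening, push back to the wall, then tilt with a forward bias.

>>> {"op": "send_rows", "data": {"increments": [{"dx": -0.004, "dy": 0, "dz": -0.004, "yaw": 0, "claw": 0.56}, {"dx": -0.002, "dy": 0, "dz": -0.01, "yaw": 0, "claw": 0.538}, {"dx": 0.003, "dy": 0, "dz": -0.014, "yaw": 0, "claw": 0.535}, {"dx": 0.006, "dy": 0, "dz": -0.014, "yaw": 0, "claw": 0.533}, {"dx": 0.009, "dy": 0, "dz": -0.014, "yaw": 0, "claw": 0.535}, {"dx": 0.011, "dy": 0, "dz": -0.013, "yaw": 0, "claw": 0.6}, {"dx": 0.013, "dy": 0, "dz": -0.013, "yaw": 0, "claw": 0.7}, {"dx": 0.013, "dy": 0, "dz": -0.013, "yaw": 0, "claw": 0.7}]}}

```text
time: 16.08
tool_pos: [0.5568, 0.0159, 0.0703]
tool_rot: [-0.0, 0.999, 0.046, 0.0]
contact_force: [-1.3, -0.7, -0.1]
gripper_width: 0.222
grasp_force: 58.6
```

```bash
python3 look.py p wrist; python3 bp.py pics/p_wrist.png 51; python3 tb.py p .02 | grep -v ' [0-9]*$' ; python3 - <<'E'
E
```

```text
16.075 [0.5568 0.0159 0.0703] [[0.996, 0.092, 0.0], [0.092, -0.996, 0.0], [0.0, 0.0, -1.0]] [-1.32944371 -0.65953486 -0.13953679] [-0.00859742  0.16755412 -0.01474546] 0.22188789002147788 58.58900964260101
[[46.0, 19.0, 25.0], [116.0, -7.0, 25.0], [117.0, -45.0, 27.0], [116.0, 41.0, 25.0], [46.0, -33.0, 23.0]]
```

>>> {"op": "send_rows", "data": {"increments": [{"dx": 0.003, "dy": 0, "dz": 0.001, "yaw": 0, "claw": 0.7}, {"dx": 0.006, "dy": 0, "dz": 0.002, "yaw": 0, "claw": 0.7}, {"dx": 0.009, "dy": 0, "dz": 0.002, "yaw": 0, "claw": 0.7}, {"dx": 0.009, "dy": 0, "dz": 0.002, "yaw": 0, "claw": 0.7}]}}

```text
time: 16.73
tool_pos: [0.5616, 0.0162, 0.0701]
tool_rot: [0.0, 0.999, 0.046, 0.0]
contact_force: [-4.1, -0.6, 5.0]
gripper_width: 0.221
grasp_force: 59.2
```

```bash
python3 look.py q wrist; python3 bp.py pics/q_wrist.png 51; python3 tb.py q .02 | awk '$NF>130'; python3 - <<'E'
from h import *
# scoop pitch from wrist picture: dark/bright row profile along three columns
g=cv2.cvtColor(cv2.imread("pics/q_wrist.png"),6);g0=cv2.cvtColor(cv2.imread("pics/j_wrist.png"),6)
for n,a in(("q",g),("j",g0)):
    d=np.abs(np.diff(cv2.blur(a,(9,1))[:,[205,310]].astype(int),axis=0))
    print(n,[np.where(d[:,k]>12)[0].tolist() for k in(0,1)])
E
```

```text
16.725 [0.5616 0.0162 0.0701] [[0.996, 0.092, 0.001], [0.092, -0.996, -0.0], [0.001, 0.0, -1.0]] [-4.09901618 -0.55905497  5.01596926] [0.01600671 0.49680887 0.00058247] 0.22083184059171657 59.2343008518219
[[46.0, 19.0, 25.0], [113.0, -46.0, 27.0], [113.0, -7.0, 28.0], [46.0, -33.0, 23.0], [112.0, 42.0, 25.0]]
scene 198 274 192 252
scene [81.0, -42.0] r 0.94 bright 157
top 250 320 136 236
top [-64.0, -50.0] r 0.8 bright 144
top [-42.0, -55.0] r 0.97 bright 134
q [[9, 10, 96, 103, 117, 119, 166, 167, 173, 174, 246, 258], [5, 9, 10, 161, 162, 173, 174, 182, 245, 246, 258, 261]]
j [[3, 124, 127, 161, 162, 173, 174, 178, 180, 246, 258], [6, 9, 161, 162, 173, 174, 178, 179, 244, 245, 246, 249, 255, 258, 261]]
```

The back-wall rows match the level view, so the pan is flat. The lip is now about 9 mm past the three ball centres. I'll tilt with less backing off.

>>> {"op": "send_rows", "data": {"increments": [{"dx": 0, "dy": 0, "dz": 0.002, "yaw": 0, "claw": 0.545}, {"dx": -0.002, "dy": 0, "dz": 0.004, "yaw": 0, "claw": 0.54}, {"dx": -0.005, "dy": 0, "dz": 0.006, "yaw": 0, "claw": 0.54}, {"dx": -0.009, "dy": 0, "dz": 0.008, "yaw": 0, "claw": 0.54}, {"dx": -0.012, "dy": 0, "dz": 0.01, "yaw": 0, "claw": 0.54}, {"dx": -0.016, "dy": 0, "dz": 0.013, "yaw": 0, "claw": 0.54}, {"dx": -0.016, "dy": 0, "dz": 0.013, "yaw": 0, "claw": 0.7}, {"dx": -0.016, "dy": 0, "dz": 0.013, "yaw": 0, "claw": 0.7}]}}

```text
time: 17.88
tool_pos: [0.5572, 0.0157, 0.0677]
tool_rot: [0.0, 0.999, 0.046, 0.005]
contact_force: [-4.3, 2.4, 16.4]
gripper_width: 0.225
grasp_force: 58.0
```

```bash
python3 look.py r wrist; python3 bp.py pics/r_wrist.png 45; python3 tb.py r .03 | awk '$NF>130'
```

```text
17.875 [0.5572 0.0157 0.0677] [[0.996, 0.092, 0.009], [0.092, -0.996, 0.0], [0.009, 0.0, -1.0]] [-4.26391893  2.42644447 16.39315842] [ 0.34372354  0.30893645 -0.00705466] 0.22499618782015154 58.01383852958679
[[109.0, -6.0, 27.0], [49.0, -32.0, 25.0], [114.0, -46.0, 30.0], [50.0, 19.0, 25.0], [113.0, 42.0, 29.0]]
scene 198 274 192 252
scene [81.0, -44.0] r 1.01 bright 161
top 250 320 136 236
```

>>> {"op": "send_rows", "data": {"increments": [{"dx": -0.002, "dy": 0, "dz": 0.002, "yaw": 0, "claw": 0.545}, {"dx": -0.004, "dy": 0, "dz": 0.003, "yaw": 0, "claw": 0.538}, {"dx": -0.007, "dy": 0, "dz": 0.005, "yaw": 0, "claw": 0.538}, {"dx": -0.01, "dy": 0, "dz": 0.006, "yaw": 0, "claw": 0.538}, {"dx": -0.012, "dy": 0, "dz": 0.006, "yaw": 0, "claw": 0.7}, {"dx": -0.012, "dy": 0, "dz": 0.004, "yaw": 0, "claw": 0.7}]}}

```text
time: 18.77
tool_pos: [0.5508, 0.0151, 0.0636]
tool_rot: [0.0, 0.999, 0.046, 0.005]
contact_force: [3.5, 0.7, 2.6]
gripper_width: 0.224
grasp_force: 58.4
```

```bash
python3 look.py s wrist; python3 bp.py pics/s_wrist.png 45; python3 tb.py s .03 | awk '$NF>130'
```

```text
18.775 [0.5508 0.0151 0.0636] [[0.996, 0.092, 0.009], [0.092, -0.996, 0.0], [0.009, 0.001, -1.0]] [3.49565719 0.73177293 2.62043871] [ 0.16385227 -0.79373598  0.00400212] 0.2235671121357638 58.384448289871216
[[53.0, -33.0, 24.0], [54.0, 20.0, 25.0], [69.0, -5.0, 26.0], [109.0, 36.0, 29.0], [118.0, -50.0, 32.0]]
scene 198 274 192 252
scene [77.0, 44.0] r 1.01 bright 135
scene [74.0, -37.0] r 0.88 bright 136
top 250 320 136 236
```

Three balls are now safe at the back (x ≈ 53, 54, 69). Two more are perched at the pan's front corners, one maybe still rolling in. I'll wait briefly, then retreat briskly inside the tray so that a perched ball stays behind in it.

>>> {"op": "send_rows", "data": {"increments": [{"dx": 0, "dy": 0, "dz": -0.004, "yaw": 0, "claw": 0.7}, {"dx": 0, "dy": 0, "dz": -0.006, "yaw": 0, "claw": 0.7}, {"dx": 0, "dy": 0, "dz": -0.006, "yaw": 0, "claw": 0.7}]}}

```text
time: 19.3
tool_pos: [0.5475, 0.0149, 0.0639]
tool_rot: [0.0, 0.999, 0.046, 0.0]
contact_force: [1.8, -0.4, 2.3]
gripper_width: 0.226
grasp_force: 58.7
```

```bash
python3 look.py t wrist; python3 bp.py pics/t_wrist.png 45; python3 tb.py t .03 | awk '$NF>130'
```

```text
19.3 [0.5475 0.0149 0.0639] [[0.996, 0.092, 0.001], [0.092, -0.996, -0.0], [0.001, 0.0, -1.0]] [ 1.7714673  -0.42833321  2.28765161] [-0.00660765 -0.58786221  0.01478816] 0.22573818861614245 58.71937394142151
[[70.0, -7.0, 24.0], [53.0, -33.0, 25.0], [80.0, 33.0, 28.0], [55.0, 20.0, 28.0], [117.0, -48.0, 30.0]]
scene 198 274 192 252
scene [98.0, -25.0] r 1.12 bright 146
top 250 320 136 236
top [76.0, -42.0] r 0.91 bright 140
```

>>> {"op": "send_rows", "data": {"increments": [{"dx": -0.05, "dy": 0, "dz": -0.008, "yaw": 0, "claw": 0.7}, {"dx": -0.12, "dy": 0, "dz": -0.01, "yaw": 0, "claw": 0.7}, {"dx": -0.15, "dy": 0, "dz": -0.01, "yaw": 0, "claw": 0.7}, {"dx": -0.15, "dy": 0, "dz": -0.01, "yaw": 0, "claw": 0.7}, {"dx": -0.15, "dy": 0, "dz": -0.01, "yaw": 0, "claw": 0.7}, {"dx": -0.15, "dy": 0, "dz": -0.01, "yaw": 0, "claw": 0.7}]}}

```text
time: 20.2
tool_pos: [0.4727, 0.0081, 0.0686]
tool_rot: [-0.0, 0.999, 0.046, -0.0]
contact_force: [0.4, -0.3, -3.1]
gripper_width: 0.221
grasp_force: 58.9
```

```bash
python3 look.py u wrist; python3 bp.py pics/u_wrist.png 45; python3 tb.py u .02 | awk '$NF>130'
```

```text
20.2 [0.4727 0.0081 0.0686] [[0.996, 0.092, -0.001], [0.092, -0.996, 0.0], [-0.001, -0.0, -1.0]] [ 0.36488575 -0.3497038  -3.14707116] [-0.03250985  0.16900705  0.00724767] 0.22080442276270107 58.90434443950653
[[79.0, 33.0, 27.0], [53.0, 20.0, 25.0], [68.0, -5.0, 26.0], [53.0, -32.0, 25.0]]
scene 198 274 192 252
scene [51.0, 39.0] r 1.01 bright 142
scene [20.0, -18.0] r 0.8 bright 149
top 250 320 136 236
top [42.0, 44.0] r 1.05 bright 143
top [77.0, -40.0] r 1.15 bright 140
```

Four balls are held at the back of the pan, and the fifth is in the tray well ahead of the lip (about (47, 42) mm). I'll lift and carry smoothly to the tub.

>>> {"op": "send_rows", "data": {"increments": [{"dx": 0, "dy": 0, "dz": -0.01, "yaw": 0, "claw": 0.75}, {"dx": 0, "dy": 0, "dz": -0.035, "yaw": 0, "claw": 0.75}, {"dx": 0, "dy": 0, "dz": -0.08, "yaw": 0, "claw": 0.75}, {"dx": 0, "dy": 0, "dz": -0.135, "yaw": 0, "claw": 0.75}, {"dx": 0, "dy": 0, "dz": -0.19, "yaw": 0, "claw": 0.75}, {"dx": 0, "dy": 0, "dz": -0.24, "yaw": 0, "claw": 0.75}, {"dx": -0.005, "dy": 0.018, "dz": -0.275, "yaw": 0, "claw": 0.75}, {"dx": -0.017, "dy": 0.06, "dz": -0.295, "yaw": 0, "claw": 0.75}, {"dx": -0.034, "dy": 0.12, "dz": -0.303, "yaw": 0, "claw": 0.75}, {"dx": -0.055, "dy": 0.195, "dz": -0.303, "yaw": 0, "claw": 0.75}, {"dx": -0.079, "dy": 0.278, "dz": -0.303, "yaw": 0, "claw": 0.75}, {"dx": -0.102, "dy": 0.361, "dz": -0.303, "yaw": 0, "claw": 0.75}, {"dx": -0.124, "dy": 0.438, "dz": -0.303, "yaw": 0, "claw": 0.75}, {"dx": -0.143, "dy": 0.503, "dz": -0.303, "yaw": 0, "claw": 0.75}, {"dx": -0.156, "dy": 0.55, "dz": -0.303, "yaw": 0, "claw": 0.75}, {"dx": -0.165, "dy": 0.58, "dz": -0.303, "yaw": 0, "claw": 0.75}, {"dx": -0.168, "dy": 0.592, "dz": -0.303, "yaw": 0, "claw": 0.75}, {"dx": -0.168, "dy": 0.592, "dz": -0.303, "yaw": 0, "claw": 0.75}, {"dx": -0.168, "dy": 0.592, "dz": -0.303, "yaw": 0, "claw": 0.75}]}}

```text
time: 22.72
tool_pos: [0.4163, -0.2937, 0.2203]
tool_rot: [-0.0, 0.999, 0.047, 0.0]
contact_force: [-0.1, 0.0, -2.1]
gripper_width: 0.224
grasp_force: 59.0
```

```bash
python3 look.py v wrist; python3 bp.py pics/v_wrist.png 45; python3 tb.py v .02 | awk '$NF>130';python3 - <<'E'
from h import *
s=manip.state();print(shift(s,[0.4164,-0.2942,0.22]))
# tub rim in wrist view: expected ellipse for the assumed tub
K,T=cam("wrist",s);a=np.linspace(0,2*np.pi,9)[:-1]
P=np.c_[.516+.068*np.cos(a),-.285+.068*np.sin(a),np.full(8,.08)];print(proj(K,T,P).round(0).tolist())
E
```

```text
22.725 [ 0.4163 -0.2937  0.2203] [[0.996, 0.093, 0.0], [0.093, -0.996, 0.0], [0.0, -0.0, -1.0]] [-0.10137863  0.00956364 -2.11862887] [ 0.01724435  0.12035247 -0.01103476] 0.2240919924949199 58.96747827529907
[[80.0, 33.0, 27.0], [70.0, -5.0, 23.0], [53.0, 21.0, 26.0], [53.0, -32.0, 24.0]]
scene 198 274 192 252
scene [45.0, 43.0] r 1.01 bright 156
scene [80.0, 35.0] r 1.12 bright 148
top 250 320 136 236
top [43.0, 42.0] r 0.78 bright 136
[0.0001 0.0007 0.0006]
[[267.0, -34.0], [203.0, -11.0], [176.0, 53.0], [198.0, 115.0], [252.0, 143.0], [308.0, 125.0], [340.0, 69.0], [325.0, 2.0]]
```

Four balls are aboard and one is in the tray. I'm over the tub at the intended pose, so I'll start the graded loosening.

>>> {"op": "send_rows", "data": {"increments": [{"dx": 0, "dy": 0, "dz": 0, "yaw": 0, "claw": 0.545}, {"dx": 0, "dy": 0, "dz": 0, "yaw": 0, "claw": 0.536}, {"dx": 0, "dy": 0, "dz": 0, "yaw": 0, "claw": 0.536}, {"dx": 0, "dy": 0, "dz": 0, "yaw": 0, "claw": 0.7}]}}

```text
time: 23.38
tool_pos: [0.4161, -0.2944, 0.2203]
tool_rot: [-0.0, 0.999, 0.046, -0.0]
contact_force: [0.3, -0.2, -2.7]
gripper_width: 0.224
grasp_force: 58.9
```

```bash
python3 look.py x wrist; python3 bp.py pics/x_wrist.png 45
```

```text
23.375 [ 0.4161 -0.2944  0.2203] [[0.996, 0.092, -0.0], [0.092, -0.996, 0.0], [-0.0, -0.0, -1.0]] [ 0.32722707 -0.15024175 -2.69164604] [-0.02363506  0.04071987  0.00553835] 0.22362892315251837 58.89016807079315
[[69.0, 31.0, 25.0], [58.0, -4.0, 21.0], [42.0, 20.0, 23.0], [42.0, -30.0, 22.0], [104.0, 131.0, 27.0]]
```

>>> {"op": "send_rows", "data": {"increments": [{"dx": 0, "dy": 0, "dz": 0, "yaw": 0, "claw": 0.54}, {"dx": 0, "dy": 0, "dz": 0, "yaw": 0, "claw": 0.535}, {"dx": 0, "dy": 0, "dz": 0, "yaw": 0, "claw": 0.535}, {"dx": 0, "dy": 0, "dz": 0, "yaw": 0, "claw": 0.7}, {"dx": 0, "dy": 0, "dz": 0, "yaw": 0, "claw": 0.7}]}}

```text
time: 24.05
tool_pos: [0.4162, -0.2945, 0.2204]
tool_rot: [0.0, 0.999, 0.046, 0.0]
contact_force: [0.5, -0.3, -2.8]
gripper_width: 0.221
grasp_force: 58.8
```

```bash
python3 look.py y wrist; python3 bp.py pics/y_wrist.png 45
```

```text
24.05 [ 0.4162 -0.2945  0.2204] [[0.996, 0.092, 0.0], [0.092, -0.996, -0.0], [0.0, 0.0, -1.0]] [ 0.49863517 -0.25923726 -2.81437072] [-0.00811463  0.04894518  0.04347549] 0.22148371930726268 58.84083151817322
[[112.0, 5.0, 24.0]]
```

>>> {"op": "send_rows", "data": {"increments": [{"dx": 0, "dy": 0, "dz": 0, "yaw": 0, "claw": 0.7}, {"dx": 0, "dy": 0, "dz": 0, "yaw": 0, "claw": 0.7}, {"dx": 0, "dy": 0, "dz": 0, "yaw": 0, "claw": 0.7}]}}

```text
time: 24.48
tool_pos: [0.4161, -0.2944, 0.2203]
tool_rot: [-0.0, 0.999, 0.046, -0.0]
contact_force: [0.1, 0.6, -1.7]
gripper_width: 0.225
grasp_force: 58.8
```

```bash
python3 look.py z wrist; python3 bp.py pics/z_wrist.png 60; python3 - <<'E'
from h import *
a=cv2.imread("pics/z_wrist.png");b=cv2.imread("pics/x_wrist.png")
g=cv2.cvtColor(a,6);q=cv2.cvtColor(b,6)
print(g[0:200:10,[200,230,260,290,320]].tolist())
s=manip.state();print([round(float(x),2) for x in s["contact_force"]])
E
python3 tb.py z .02 | awk '$NF>130'
```

```text
24.475 [ 0.4161 -0.2944  0.2203] [[0.996, 0.092, -0.0], [0.092, -0.996, 0.0], [-0.0, -0.0, -1.0]] [ 0.13838719  0.59658849 -1.71747683] [0.03739459 0.02753284 0.03743817] 0.22502460804645272 58.84108543395996
[[99.0, 12.0, 29.0]]
[[106, 68, 179, 109, 252], [106, 144, 178, 71, 106], [80, 181, 138, 158, 107], [83, 158, 210, 141, 109], [85, 78, 198, 202, 80], [88, 197, 198, 199, 88], [94, 198, 200, 199, 91], [104, 200, 200, 199, 93], [232, 160, 159, 158, 156], [231, 157, 152, 153, 153], [232, 159, 156, 155, 156], [228, 155, 154, 156, 156], [236, 159, 160, 159, 160], [159, 159, 160, 160, 162], [161, 161, 160, 157, 158], [163, 162, 160, 161, 161], [165, 166, 168, 168, 168], [159, 159, 160, 156, 160], [168, 166, 167, 166, 170], [169, 165, 165, 162, 165]]
[-0.9, 0.26, -2.55]
scene 198 274 192 252
scene [45.0, 46.0] r 0.87 bright 156
top 250 320 136 236
top [43.0, 44.0] r 1.1 bright 136
```

The pan floor now looks uniform and empty, and the view beyond the lip is textured where the balls lie in the tub. I'll move up and away, then check the tub from the fixed cameras.

>>> {"op": "send_rows", "data": {"increments": [{"dx": 0, "dy": 0, "dz": -0.03, "yaw": 0, "claw": 0.7}, {"dx": 0, "dy": 0, "dz": -0.08, "yaw": 0, "claw": 0.7}, {"dx": 0.003, "dy": -0.03, "dz": -0.1, "yaw": 0.0, "claw": 0.7}, {"dx": 0.012, "dy": -0.11, "dz": -0.1, "yaw": 0.02, "claw": 0.7}, {"dx": 0.022, "dy": -0.21, "dz": -0.1, "yaw": 0.04, "claw": 0.7}, {"dx": 0.034, "dy": -0.32, "dz": -0.1, "yaw": 0.06, "claw": 0.7}, {"dx": 0.044, "dy": -0.42, "dz": -0.1, "yaw": 0.08, "claw": 0.7}, {"dx": 0.053, "dy": -0.51, "dz": -0.1, "yaw": 0.1, "claw": 0.7}, {"dx": 0.062, "dy": -0.586, "dz": -0.1, "yaw": 0.1, "claw": 0.7}, {"dx": 0.062, "dy": -0.586, "dz": -0.1, "yaw": 0.1, "claw": 0.7}]}}

```text
time: 25.88
tool_pos: [0.4194, 0.0028, 0.2705]
tool_rot: [-0.0, 1.0, -0.026, 0.0]
contact_force: [-0.5, 0.1, -2.1]
gripper_width: 0.224
grasp_force: 59.4
```

```bash
cat > tub.py <<'E'
import sys
from h import *
n=sys.argv[1]
s=manip.state();print(s["time"],s["tool_pos"].round(4),s["contact_force"].round(2))
for c in("scene","top","wrist"):
    im=cv2.cvtColor(manip.grab_frame(c),cv2.COLOR_RGB2BGR);cv2.imwrite(f"pics/{n}_{c}.png",im)
    K,T=cam(c,s);u,v=proj(K,T,[.516,-.285,.02])[0];d=np.linalg.norm(T[:3,3]-[.516,-.285,.02])
    if not(40<u<470 and 40<v<340): print(c,"not in view");continue
    m=45;x0,y0=max(int(u)-m,0),max(int(v)-m,0);big=cv2.resize(cv2.cvtColor(im,6)[y0:y0+2*m,x0:x0+2*m],None,fx=4,fy=4,interpolation=2)
    r=4*K[0,0]*.015/d
    h=cv2.HoughCircles(cv2.medianBlur(big,5),cv2.HOUGH_GRADIENT,1,r*1.5,param1=50,param2=11,minRadius=int(r*.8),maxRadius=int(r*1.2))
    if h is not None:
        for a,b,rr in h[0]:
            P=ray(K,T,((a+.5)/4-.5+x0,(b+.5)/4-.5+y0),.019)[0,:2]*1e3-[516,-285]
            print(c,P.round(0).tolist(),round(float(rr/r),2))
K,T=cam("top");t=cv2.imread(f"pics/{n}_top.png");hsv=cv2.cvtColor(t,cv2.COLOR_BGR2HSV)
m=((hsv[...,1]<90)).astype(np.uint8);m[:66]=0
for c in cv2.findContours(m,0,2)[0]:
    A=cv2.contourArea(c)
    if A>25:
        (x,y),r=cv2.minEnclosingCircle(c);print("blob",round(x),round(y),"area",A,ray(K,T,(x,y),0.015)[0,:2].round(3))
b=cv2.convexHull(max((c for c in cv2.findContours(m,0,2)[0] if 370<c[:,0,0].mean()<450 and 180<c[:,0,1].mean()<250),key=cv2.contourArea))[:,0]
P=ray(K,T,b,.08)[:,:2];print("tub",((P.min(0)+P.max(0))/2).round(4))
E
python3 tub.py A
```

```text
25.875 [0.4194 0.0028 0.2705] [-0.5   0.06 -2.14]
scene [-40.0, 6.0] 0.89
scene [32.0, 6.0] 0.88
top [-39.0, 3.0] 0.8
top [45.0, -4.0] 1.08
top [34.0, 25.0] 1.03
wrist not in view
blob 24 272 area 31.5 [0.38  0.676]
blob 14 272 area 35.0 [0.382 0.703]
blob 25 261 area 30.0 [0.408 0.676]
blob 14 260 area 33.5 [0.41  0.703]
blob 26 250 area 32.5 [0.435 0.676]
blob 16 250 area 35.5 [0.437 0.703]
blob 22 239 area 69.5 [0.464 0.688]
blob 24 228 area 58.0 [0.491 0.688]
blob 18 216 area 32.0 [0.523 0.703]
blob 410 217 area 2445.5 [ 0.52  -0.303]
blob 106 190 area 617.0 [0.591 0.483]
blob 506 202 area 1126.0 [ 0.561 -0.552]
blob 286 193 area 3479.0 [0.583 0.017]
blob 358 131 area 391.5 [ 0.749 -0.177]
blob 229 134 area 561.0 [0.743 0.165]
blob 291 88 area 2769.5 [ 0.871 -0.001]
blob 202 88 area 3140.0 [0.871 0.24 ]
tub [ 0.5158 -0.2835]
```

The tub hasn't moved (0.5158, -0.2835) and there is no new blob on the bench. I'll count the balls in the tub by differencing against the first pictures, and confirm the pan is empty.

```bash
python3 - <<'E'
from h import *
for c,a0 in(("scene","scene0"),("top","top0")):
    K,T=cam(c);u,v=proj(K,T,[.516,-.285,.02])[0];m=30
    f=lambda n:cv2.cvtColor(cv2.imread(n),6)[int(v)-m:int(v)+m,int(u)-m:int(u)+m].astype(int)
    d=f(f"pics/A_{c}.png")-f(f"pics/{a0}.png");print(c,"changed px",int((abs(d)>8).sum()),"ball px",round(np.pi*(K[0,0]*.015/np.linalg.norm(T[:3,3]-[.516,-.285,.02]))**2))
    big=cv2.resize(np.clip(abs(d)*6,0,255).astype(np.uint8),(48,24),interpolation=3)
    for r in big: print("".join(" .:*#@"[min(x//43,5)] for x in r))
# pan: brightness spread on the pan floor
g=cv2.cvtColor(cv2.imread("pics/A_wrist.png"),6);print([ (int(g[y:y+10,210:310].mean()),int(g[y:y+10,210:310].std())) for y in range(0,180,15)])
E
```

```text
scene changed px 331 ball px 82
                          .                     
                                   .            
    .                                   .       
               .                                
                                                
       .                                        
                .:#**:                          
               :@@@@@#*:                        
               *@@@*::@@*                       
           .   .:*::#@@@#.                      
                .*@@@@@#:           .           
                 ..:**:             ...         
                                .               
                                ..:*            
                                                
                         .. :                   
                            :*.                 
         ..           ..                        
                                                
                                                
                               .                
                                       
[... 740 characters left out ...]
::...:.::::::.:::::.:.::::::.      
.....    .....::..:.::.:::.::::::.:.::::..      
......    .........::::::::.::::.:::.:::..      
.......    ..::::..........::.:::::::::..       
.........   ...::...*##*.   ..::.::::...        
..........   ..:...#@*.....  .::.:::...         
...........    ...:@@..::::. ..:......         .
..............  ...:#:.::::. ........       ....
................... .. .... ......     .......:.
.......................................:::......
.................................:::....:::..:..
...................:.............:.::...........
[(169, 33), (160, 21), (160, 19), (162, 21), (164, 23), (154, 7), (154, 1), (156, 2), (159, 2), (161, 2), (164, 2), (163, 8)]
```

The crescents at four or five spots in the top difference and the empty pan (uniform floor rows) account for four balls in the tub and one in the tray, with none on the bench. Next I'll return the scoop to the mat, first estimating the pan's tilt from the lip row.

>>> {"op": "send_rows", "data": {"increments": [{"dx": 0, "dy": -0.04, "dz": 0, "yaw": 0.01, "claw": 0.7}, {"dx": -0.003, "dy": -0.12, "dz": 0.02, "yaw": 0.02, "claw": 0.7}, {"dx": -0.006, "dy": -0.22, "dz": 0.06, "yaw": 0.04, "claw": 0.7}, {"dx": -0.01, "dy": -0.32, "dz": 0.1, "yaw": 0.06, "claw": 0.7}, {"dx": -0.013, "dy": -0.42, "dz": 0.14, "yaw": 0.072, "claw": 0.7}, {"dx": -0.016, "dy": -0.5, "dz": 0.16, "yaw": 0.072, "claw": 0.7}, {"dx": -0.017, "dy": -0.54, "dz": 0.17, "yaw": 0.072, "claw": 0.7}, {"dx": -0.017, "dy": -0.548, "dz": 0.17, "yaw": 0.072, "claw": 0.7}, {"dx": -0.017, "dy": -0.548, "dz": 0.17, "yaw": 0.072, "claw": 0.7}]}}

```text
time: 27.15
tool_pos: [0.4279, 0.2733, 0.1859]
tool_rot: [0.0, 0.997, -0.083, 0.0]
contact_force: [-0.1, -0.5, -2.4]
gripper_width: 0.225
grasp_force: 59.5
```

```bash
python3 look.py B wrist; python3 - <<'E'
from h import *
g=cv2.cvtColor(cv2.imread("pics/B_wrist.png"),6).astype(int)
print([int(x) for x in g[0:190:6,215:245].mean(1)])
p=manip.camera_params("wrist");K,T=p["camera_matrix"],p["tool_from_camera"]
for d in range(0,55,6):
    c,s=np.cos(np.radians(d)),np.sin(np.radians(d))
    f=lambda x,z:[(x+.078)*c+(z-.085)*s-.002,-.02,-(-(x+.078)*s+(z-.085)*c)-.0174]
    print(d,"lip v",proj(K,T,[f(.045,.002)])[0].round(0)[1],"back floor v",proj(K,T,[f(-.042,.002)])[0].round(0)[1],"back top v",proj(K,T,[f(-.045,.034)])[0].round(0)[1],"lip drop mm",round(f(.045,0)[2]*1e3))
E
```

```text
27.15 [0.4279 0.2733 0.1859] [[0.986, -0.166, 0.001], [-0.166, -0.986, -0.0], [0.001, 0.0, -1.0]] [-0.05838201 -0.5399519  -2.35817046] [-0.01539838  0.00972342 -0.0107701 ] 0.22488316049976584 59.51600968837738
[188, 47, 48, 45, 43, 41, 39, 38, 37, 37, 39, 40, 43, 160, 164, 165, 164, 173, 168, 170, 173, 173, 169, 176, 171, 177, 176, 179, 175, 177, 180, 175]
0 lip v 11.0 back floor v 157.0 back top v 174.0 lip drop mm 68
6 lip v 32.0 back floor v 169.0 back top v 181.0 lip drop mm 80
12 lip v 53.0 back floor v 181.0 back top v 190.0 lip drop mm 91
18 lip v 72.0 back floor v 193.0 back top v 198.0 lip drop mm 101
24 lip v 91.0 back floor v 206.0 back top v 207.0 lip drop mm 110
30 lip v 109.0 back floor v 218.0 back top v 216.0 lip drop mm 118
36 lip v 126.0 back floor v 231.0 back top v 225.0 lip drop mm 124
42 lip v 143.0 back floor v 244.0 back top v 235.0 lip drop mm 128
48 lip v 160.0 back floor v 257.0 back top v 245.0 lip drop mm 131
54 lip v 177.0 back floor v 270.0 back top v 255.0 lip drop mm 132
```

The lip row is about 76, so the pan is tilted about 19° down. I'll lower so the lip touches first, then roll the pan flat about the lip with a light grip.

>>> {"op": "send_rows", "data": {"increments": [{"dx": 0.02, "dy": 0, "dz": 0.05, "yaw": 0, "claw": 0.7}, {"dx": 0.045, "dy": 0, "dz": 0.1, "yaw": 0, "claw": 0.7}, {"dx": 0.054, "dy": 0, "dz": 0.14, "yaw": 0, "claw": 0.7}, {"dx": 0.054, "dy": 0, "dz": 0.155, "yaw": 0, "claw": 0.6}, {"dx": 0.05, "dy": 0, "dz": 0.161, "yaw": 0, "claw": 0.545}, {"dx": 0.037, "dy": 0, "dz": 0.172, "yaw": 0, "claw": 0.541}, {"dx": 0.025, "dy": 0, "dz": 0.182, "yaw": 0, "claw": 0.541}, {"dx": 0.014, "dy": 0, "dz": 0.193, "yaw": 0, "claw": 0.541}, {"dx": 0.003, "dy": 0, "dz": 0.204, "yaw": 0, "claw": 0.541}, {"dx": -0.007, "dy": 0, "dz": 0.216, "yaw": 0, "claw": 0.541}, {"dx": -0.016, "dy": 0, "dz": 0.227, "yaw": 0, "claw": 0.541}, {"dx": -0.016, "dy": 0, "dz": 0.23, "yaw": 0, "claw": 0.541}]}}

```text
time: 28.7
tool_pos: [0.4185, 0.2756, 0.0697]
tool_rot: [0.0, 0.997, -0.083, -0.001]
contact_force: [-5.2, 0.1, 7.2]
gripper_width: 0.229
grasp_force: 21.1
```

```bash
python3 look.py C wrist; python3 - <<'E'
from h import *
g=cv2.cvtColor(cv2.imread("pics/C_wrist.png"),6).astype(int)
print([int(x) for x in g[0:190:6,205:235].mean(1)])
a=cv2.cvtColor(cv2.imread("pics/i_wrist.png"),6).astype(int)
print([int(x) for x in a[0:190:6,205:235].mean(1)])
E
```

```text
28.7 [0.4185 0.2756 0.0697] [[0.986, -0.165, -0.002], [-0.165, -0.986, -0.0], [-0.002, 0.001, -1.0]] [-5.24462287  0.13327442  7.1878796 ] [ 0.06175865  0.6827526  -0.0087691 ] 0.228989191561897 21.092146039009094
[36, 37, 37, 114, 179, 176, 170, 177, 178, 182, 178, 181, 181, 175, 177, 172, 178, 171, 174, 175, 173, 169, 164, 168, 170, 165, 163, 166, 80, 79, 161, 36]
[89, 52, 49, 187, 179, 177, 177, 176, 179, 181, 174, 177, 179, 175, 176, 176, 178, 170, 174, 174, 175, 168, 166, 169, 167, 161, 163, 141, 83, 128, 50, 59]
```

The pan is nearly flat on the mat. I'll release gently, then rise straight up.

>>> {"op": "send_rows", "data": {"increments": [{"dx": 0, "dy": 0, "dz": 0, "yaw": 0, "claw": 0.52}, {"dx": 0, "dy": 0, "dz": 0, "yaw": 0, "claw": 0.45}, {"dx": 0, "dy": 0, "dz": 0, "yaw": 0, "claw": 0.2}, {"dx": 0, "dy": 0, "dz": 0, "yaw": 0, "claw": -0.2}, {"dx": 0, "dy": 0, "dz": 0, "yaw": 0, "claw": -0.3}, {"dx": 0, "dy": 0, "dz": -0.04, "yaw": 0, "claw": -0.3}, {"dx": 0, "dy": 0, "dz": -0.12, "yaw": 0, "claw": -0.3}, {"dx": 0, "dy": 0, "dz": -0.22, "yaw": 0, "claw": -0.3}, {"dx": 0, "dy": 0, "dz": -0.34, "yaw": 0, "claw": -0.3}, {"dx": -0.05, "dy": 0, "dz": -0.43, "yaw": 0, "claw": -0.3}, {"dx": -0.05, "dy": 0, "dz": -0.43, "yaw": 0, "claw": -0.3}]}}

```text
time: 30.12
tool_pos: [0.3959, 0.2809, 0.291]
tool_rot: [-0.003, 0.997, -0.082, 0.004]
contact_force: [0.3, -0.2, -0.4]
gripper_width: 0.645
grasp_force: 0.0
```

```bash
python3 look.py D wrist; python3 - <<'E'
from h import *
s=manip.state();K,T=cam("wrist",s)
im=cv2.imread("pics/D_wrist.png");b=(im.min(2)>105).astype(np.uint8)
# mat outline and pan corners
hsv=cv2.cvtColor(im,cv2.COLOR_BGR2HSV);g=im.max(2)
lo,hi=proj(K,T,[[.60,.20,.006],[.40,.33,.006]]).round(0);print(lo,hi)
u=proj(K,T,[[.50,.262,.006]])[0].astype(int)
x0,x1=u[0]-75,u[0]+75;y0,y1=max(u[1]-80,0),u[1]+70
c=max(cv2.findContours(b[y0:y1,x0:x1].copy(),0,2)[0],key=cv2.contourArea)
q=cv2.approxPolyDP(c,4,True)[:,0]+[x0,y0];print(q.tolist(),cv2.minAreaRect(c))
hu=cv2.convexHull(c)[:,0]+[x0,y0]
o=[hu[np.argmin(hu@d)] for d in np.array([(1,1),(-1,1)])]
P=ray(K,T,o,.006)[:,:2];print("lip",P.round(4).tolist(),np.linalg.norm(P[0]-P[1]))
m=(g<75).astype(np.uint8);m[290:]=0
c=max(cv2.findContours(m,0,2)[0],key=lambda c:cv2.contourArea(c) if abs(c[:,0,0].mean()-u[0])<90 else 0)
print("mat px",cv2.boundingRect(c),"area",cv2.contourArea(c))
E
python3 tub.py E | grep -E "tub|blob (4|28|35|22|10|3)|^[0-9]"; python3 tb.py E .02 | awk '$NF>125'
```

```text
30.125 [0.3959 0.2809 0.291 ] [[0.986, -0.164, 0.009], [-0.164, -0.986, 0.005], [0.008, -0.006, -1.0]] [ 0.2874121  -0.22748824 -0.39227179] [-0.00718432 -0.01722173 -0.03128041] 0.6449612978248065 0.0
[299. -34.] [222. 154.]
[[221, 40], [220, 115], [250, 114], [222, 112], [223, 58], [226, 111], [296, 111], [299, 58], [300, 112], [271, 113], [302, 114], [301, 39]] ((77.0, 77.0), (76.0, 82.0), 90.0)
lip [[0.5385, 0.3036], [0.5235, 0.207]] 0.09770138431007908
mat px (206, 0, 128, 213) area 20573.5
30.175 [0.3953 0.2802 0.2877] [-0.51 -1.44 -0.78]
blob 410 217 area 2443.5 [ 0.52  -0.303]
blob 107 189 area 654.0 [0.594 0.481]
blob 286 190 area 4198.0 [0.592 0.017]
blob 358 131 area 390.5 [ 0.749 -0.177]
blob 229 134 area 560.0 [0.743 0.165]
tub [ 0.5158 -0.2836]
scene 198 274 192 252
scene [45.0, 43.0] r 1.04 bright 149
scene [80.0, 35.0] r 1.12 bright 142
top 250 320 136 236
top [43.0, 44.0] r 1.05 bright 140
```

The scoop stands flat, fully on the mat (pan centre about (0.487, 0.262)). The tub, tape, jar and spray are unmoved, one ball is in the tray, and the gripper is clear. I'll hand in.

```bash
python3 -c "
from plant import manip
print(manip.job_done())"
```

```text
the job is handed in; nothing more can be done
None
```

The job is handed in: by my count four balls are in the tub, with one left in the tray and none on the bench. The tub, tape, jar and spray are where they were, and the scoop is flat on the mat and released at about 30 s. I had used up my pictures by then, so that count comes from image differencing and the empty pan, and the hand-in returned no verdict.

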